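# Press a pipe stub home in a push-fit coupling with a capstan press

### The job

Lay the loose grey pipe stub in the V rests of the green joint press, in line with the white coupling, and let go of it. Then turn the spoked capstan clockwise, pushing one spoke after another, so that the ram drives the stub into the coupling until you feel it bottom; give it a firm final push there but do not force the joint. Finally turn the capstan back until the ram stands well clear of the stub (at least 10 mm), leaving the stub seated and the other things on the bench undisturbed.

Things in the scene. Friction and masses are not known exactly. Their poses are not given: they have to be found in the camera images.
- pipe_stub: Smooth grey plastic pipe stub, 62 mm long, 24 mm diameter, 50 g, both ends alike, lying on the table to the right of the press at the start. Origin under its middle as it lies at the start; y axis along the pipe. It may roll about y: use stub_mid for its centre.
- stub_mid (a point): Centre of the pipe stub, on its axis, 31 mm from each end; 12 mm above the table at the start.
- press: Green bench joint press bolted down; its yaw varies. Origin on the table under the ram axis, level with the hub. y = pressing direction (ram to coupling, about the robot's left), x away from the robot. Foot x +-50, y -105 to 295 mm; gear case x +-37, y +-44, 190 mm high; ram bar along x 0, height 118, sticking out to y -200; tail nest y 192 to 232, x +-32, 156 high.
- rest_mid (a point): Press (0,125,118) mm, axes as press: the stub's centre when it lies right in the two V rests, stub along press y, at most 8 mm off along y. The rests are 10 mm wide, 22 mm to either side along y; the 34 mm between them stay open for fingers to 40 mm below this point. V flanks at 45 deg, reaching 17 mm out in x, no higher than 3 mm below the axis.
- fitting: White push-fit coupling clamped in the nest: 44 mm outside, 78 mm long along press y, bore 27 mm with flared lead-in. Origin = its mouth. A seal 8 to 13 mm inside grips the sliding stub (15 to 26 N along the axis). No centre stop: the stub bottoms on a pipe fitted from the far side, 22 to 40 mm inside the mouth; that depth differs each time, is hidden, and can only be felt.
- mouth (a point): Centre of the coupling's open mouth, at press (0,168,118) mm, axes as press; it faces the ram.
- ram_face (a point): Centre of the front face (21 mm diameter) of the ram's nose, on the ram axis at height 118 mm, at press y = 52 mm + 20 mm per rad of the capstan while unloaded. The nose rides on a stiff coil spring (20 N per mm, 16 mm travel) that cushions the push. Axes as press.
- ram (a joint): Advance of the ram towards the coupling (m), 0.020 x capstan angle. A bottomed joint is finished when the ram has pressed it with at least 55 N; above 110 N it is damaged. Force F square to a spoke 100 mm from the hub centre gives about 5F at the ram, less up to 8 N of friction: 15 to 18 N at the spoke is a good final push. Once bottomed, the nose spring lets the ram force climb 20 N per mm of ram travel.
- hub (a point): Centre of the capstan wheel, at press (-110,0,150) mm, on the robot's side of the press. The axle lies along press x; the wheel turns in the upright press y-z plane. Axes as press (they do not turn with the wheel).
- capstan (a joint): Capstan angle (rad), start 0.4 to 1.3, range -0.6 to 5.5. At 0 its four spokes point up, down, left, right: bars 12 mm thick from the hub (54 mm across) to black ball knobs (26 mm) centred 115 mm from the hub centre. Grows clockwise seen by the robot (right spokes, press -y, go down): ram advances. Friction 0.15 N m: it stays where left, but under load springs back up to 0.25 rad.
- tube_cutter: Blue tubing cutter with black knob, 36x117x24 mm; bystander on the table, leave it alone. Origin under its middle.
- tape_measure: Yellow tape measure, 36x128x60 mm, blade drawn out; bystander on the table, leave it alone. Origin under its middle.
- tee_25: White plastic tee fitting, 62x82x41 mm; bystander on the table, leave it alone. Origin under its middle.
- elbow_20: Small cream plastic elbow, 47x47x30 mm; bystander on the table, leave it alone. Origin under its middle.
- solvent_tin: Dark red-brown tin, 69 mm diameter, 96 mm high; bystander on the table, leave it alone. Origin under its middle.
- brass_nipple: Brass hex nipple, 25x47x22 mm; bystander on the table, leave it alone. Origin under its middle.
Things that resemble listed ones, but are neither listed nor needed, are in the scene too. What is shaped like the pipe_stub but orange or turquoise is not meant.

How it is judged (in metres and radians):
On the way, in this order (a step that is already met when the one before it is completed fails the run):
1. the stub lies in the V rests, in line with the coupling and in front of its mouth, let go (x of stub_mid in the frame of rest_mid between -0.004 and 0.004 m and z of stub_mid in the frame of rest_mid between -0.004 and 0.004 m and angle between the y axis of pipe_stub and the y axis of rest_mid, either way round below 0.08 rad and y of stub_mid in the frame of rest_mid between -0.02 and 0.02 m and contact force between the fingers and pipe_stub below 0.1 N), for 0.2 s.
2. the ram presses the stub with at least 55 N while the stub is at least 20.5 mm inside the coupling (bottomed firmly) (x of stub_mid in the frame of rest_mid between -0.004 and 0.004 m and z of stub_mid in the frame of rest_mid between -0.004 and 0.004 m and angle between the y axis of pipe_stub and the y axis of rest_mid, either way round below 0.08 rad and y of stub_mid in the frame of mouth above -0.0105 m and contact force between ram and pipe_stub above 55 N), for 0.15 s.
At the end, for the whole second after the job is handed in: The stub sits at least 20.5 mm inside the coupling, in line with it (within 4 mm and 0.08 rad) and at rest, after the ram pressed it home with at least 55 N; the ram stands still with its face at least 10 mm clear of the stub's end (x of stub_mid in the frame of rest_mid between -0.004 and 0.004 m and z of stub_mid in the frame of rest_mid between -0.004 and 0.004 m and angle between the y axis of pipe_stub and the y axis of rest_mid, either way round below 0.08 rad and y of stub_mid in the frame of mouth above -0.0105 m and y of stub_mid in the frame of ram_face above 0.041 m and linear speed of pipe_stub below 0.01 m/s and velocity of joint ram between -0.01 and 0.01 m/s); the robot touches nothing.
It fails at once if the ram presses the stub with more than 110 N (contact force between ram and pipe_stub above 110 N).
It fails at once if a listed bystander is moved by more than 25 mm (distance of any of tube_cutter, tape_measure, tee_25, elbow_20, solvent_tin, brass_nipple from where it was at the start of the episode above 0.025 m).
It also fails if it takes over 72 s, if anything falls off the work surface, if the arm or the gripper's body presses on something with over 40 N, if the wrist force passes 120 N, or if a joint passes its speed limit or range.

### The arm

A 6-joint arm with a two-finger parallel gripper is mounted at the origin on a cart in front of the work surface, level with it; the furniture and walls round the work are solid. World frame = base frame: x ahead of the robot, y to its left, z up, the work surface at z = 0. Lengths are in m, angles in degrees, forces in N, time in s.
With the tool pointing down it reaches from about 0.35 to 0.875 m from the base axis. Payload 4.2 kg.
Tool frame: the origin (TCP) lies on the centre line of the jaws, within the pads' length; the fingertips stand tip_reach ahead of it and the grasp point (between the pads) is the TCP (tip_reach is the distance from the TCP to the fingertips, in m); z points along the fingers, y is the line along which they close (so a half turn about z gives the same grasp; the last joint's range is limited). The gripper opens to 87 mm and grips with 3 to 60 N. Pads are 19 mm wide; open, the fingers measure 117 mm over their backs; the gripper's body (75 mm by 190 mm) begins 51 mm behind the grasp point.
Start: joints at [78.071, 22.042, 0.453, 0, -68.411, -14.817], TCP at [0.281, 0.558, 0.242] pointing down, gripper open.
Joint ranges: [-179.83, 179.83], [-69.29, 118.12], [-61.27, 80.66], [-181.25, 117.63], [-171.15, -9.14], [-177.46, 177.46]. Speed limits (degrees/s): [159.86, 159.86, 180, 180, 180, 180].

### API

Orientations are given as a 3x3 rotation matrix whose columns are the frame's x, y, z axes.
In Python, from station import sense, capture, finish_job, tip_reach gives the robot as it stands.
- The arm moves only by the tool arm_command, never from a script. Its argument "deltas" is a list of rows, each a list of 7 numbers: the turn, a rotation vector about the tool's x, y, z in rad, then the shift along the tool's x, y, z in cm, then the closure, from -1 (fully open) to 1 (shut), so that 0 is half open. In form: [[rx, ry, rz, dx, dy, dz, hand], ...]. A call has 1 to 8 rows; each row is the pose to reach, as a shift and turn from the pose commanded when the call began, along the tool's axes at that moment; what a row does not reach only later rows make up. A row lasts 1/12 s, in which the tool goes at most 41.7 mm and 7.16 degrees, less where a joint would pass 70% of its speed; a pose out of reach is approached as far as the arm can. A call with a gripper value outside its range is refused whole. The fingers move at their own pace and stop on an object; the grip force is fixed at half the most. Time passes only in rows, so rows that repeat a pose let the fingers close. It gives the time, the measured TCP pose, the force, the opening and the grip force at its end, in the units of the state.
- sense(): the state, without advancing time (a new reading comes with each control period).
- capture(name): name is "side" or "top" or "wrist"; returns a dict with "pixels" (400x640x3 uint8, blue, green, red), "fovy" (degrees; the focal length in pixels is half the picture's height over the tangent of half this angle, whatever the lens; pixels are square), "cx", "cy" (the principal point, pixels), "rvec" (rotation vector, rad) and "tvec" (3), from world to camera coordinates, as OpenCV has them. Camera axes: x right, y down, z forward; pixel columns grow to the right and rows downward; lengths in m; the calibration is good to about 2 mm. A picture is of the moment at which its call begins. There is no depth.
- finish_job(): hands the job in; it is judged then, once.
The state is a dict: "time_s": time; "joints": joint angles; "joint_velocities": joint speeds; "effort": joint torques, N m; "tcp_pos": TCP position; "ee_rot": TCP orientation; "wrist_force": force on the tool from outside, world axes, zero at the start; "moment": the same for the moment, N m; "gripper_width": opening from 0.0 (shut) to 1.0 (fully open); "gripper_force": force on a finger pad.
Only numpy, scipy, OpenCV 4.12 (cv2) and the standard library are available. Lean on these libraries where they do the work, as an engineer would, in place of code of your own. Each camera call takes 0.05 s, during which the arm holds its last target. There are 200 camera calls.

## Working session

There is one attempt and no reset: what is moved stays moved. The work goes in short steps, Python scripts to look and compute and a tool call to move; the robot and the scene stay as the last step left them, time stands still between calls to the robot, and variables do not carry over. Pictures are saved under pics/ and viewed, at most 12 in all, crops included, and the job is handed in when it is done.

Besides the shell and the picture viewer there is one more tool, called after ">>>" as name([rows], argument=value, ...), one row to a line, values as JSON. arm_command: Moves the arm, as the interface text tells. Its arguments: {"type":"object","properties":{"deltas":{"type":"array"}},"required":["deltas"]}

```bash
mkdir -p pics; ls
python3 - <<'E'
from station import *
import cv2,json
s=sense();print(s,tip_reach)
import pickle
d={}
for n in("side","top","wrist"):
    c=capture(n);d[n]=c;cv2.imwrite(f"pics/{n}0.png",c["pixels"]);print(n,{k:v for k,v in c.items() if k!="pixels"})
pickle.dump(d,open("cap0.pkl","wb"))
E
```

```text
pics
{'time_s': 0.0, 'joints': array([ 7.80705788e+01,  2.20902765e+01,  3.79568241e-01, -2.69296645e-02,
       -6.84107727e+01, -1.48159715e+01]), 'joint_velocities': array([ 0.040828  , -0.03683638, -0.01364892, -0.0265658 , -0.06897433,
        0.04502178]), 'effort': array([-6.81015479e-06, -3.90665960e+01,  1.87402046e+01,  4.21995655e+00,
        1.09787608e-02, -1.80196907e-04]), 'tcp_pos': array([0.28101092, 0.55763848, 0.24046855]), 'ee_rot': array([[ 8.92937136e-01, -4.50180543e-01, -8.65859125e-04],
       [-4.50181359e-01, -8.92934940e-01, -1.98407369e-03],
       [ 1.20035506e-04,  2.16144672e-03, -9.99997657e-01]]), 'wrist_force': array([ 0.3040844 , -0.1144389 ,  0.24355513]), 'moment': array([ 0.00054083, -0.03221019, -0.0241509 ]), 'gripper_force': 0.0, 'gripper_width': 0.997178033158988} 0.019
side {'fovy': 51.97104786106275, 'cx': 323.50340724920267, 'cy': 198.0425292683726, 'rvec': array([ 1.93409588, -0.16342085,  0.08105289]), 'tvec': array([-0.4728678 ,  0.12453059,  1.16792024])}
top {'fovy': 49.14271199297301, 'cx': 314.7005185988872, 'cy': 199.1275238612508, 'rvec': array([ 2.13595777, -2.19028219,  0.06807591]), 'tvec': array([0.00426259, 0.48804022, 1.50296921])}
wrist {'fovy': 70.89736783109213, 'cx': 313.6376622569691, 'cy': 198.39298897570086, 'rvec': array([-1.56481823,  2.5433959 ,  0.33049132]), 'tvec': array([ 0.62328417, -0.03113191,  0.39021245])}
```

View pics/side0.png

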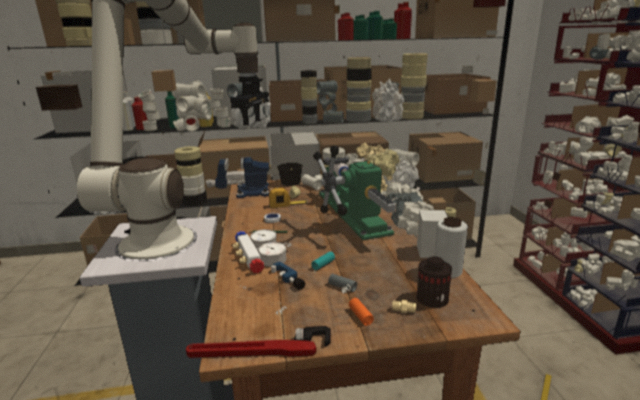

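View pics/top0.png

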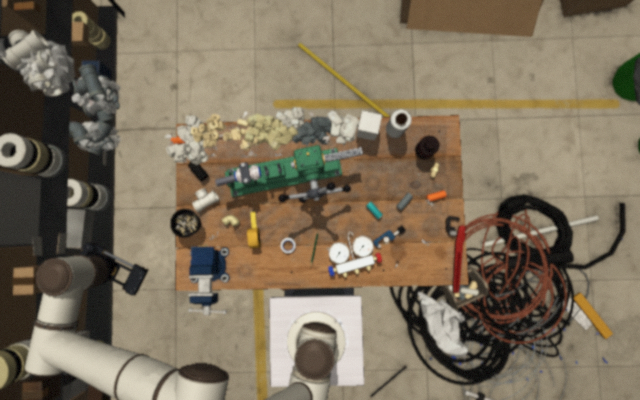

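The side view shows the press at about (360,200) and the grey stub at about (342,284). In the top view the stub is at about (405,202), the press runs from (225,180) to (360,155), and the capstan is at about (315,192). I'll enlarge the crops.

Run:
```python
import pickle,cv2
d=pickle.load(open("cap0.pkl","rb"))
t=d["top"]["pixels"][130:230,210:450];cv2.imwrite("pics/topc.png",cv2.resize(t,(792,330),interpolation=cv2.INTER_CUBIC))
s=d["side"]["pixels"][140:310,270:450];s=cv2.resize(s,(635,600),interpolation=cv2.INTER_CUBIC)
cv2.imwrite("pics/sidec.png",s)
```

```text
(no output)
```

View pics/topc.png

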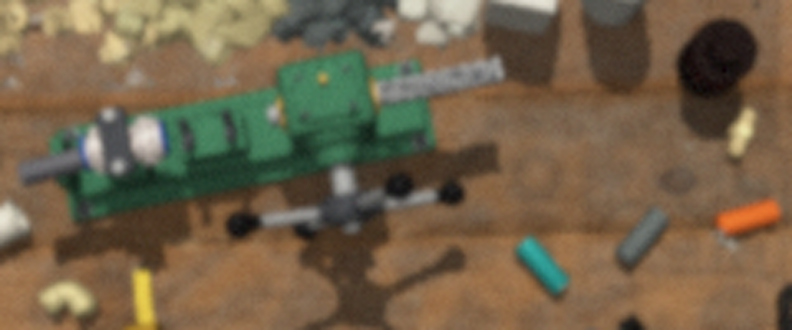

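View pics/sidec.png

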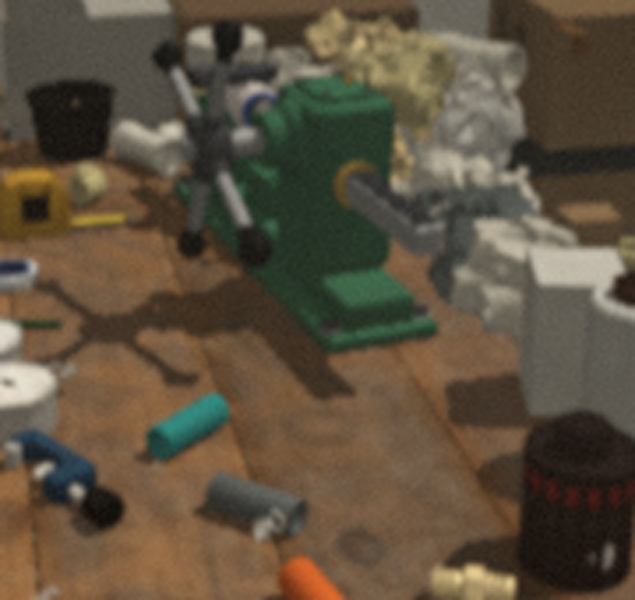

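Crop positions: in the top view the stub's ends are at (657,215) and (626,262). The case-top corners are (278,75), (360,52), (370,122) and (287,133), the ram bar's end is (502,68), and the knobs are (240,224), (450,192), (400,185) and (305,228). In the side view the knobs are (167,52), (228,38), (190,242) and (255,247), and the stub is at about (257,505).

```bash
cat > h.py <<'E'
import numpy as np,cv2,pickle
from scipy.optimize import least_squares,linear_sum_assignment
from scipy.spatial.distance import cdist
def proj(c,P):
    f=200/np.tan(np.radians(c["fovy"]/2));K=np.array([[f,0,c["cx"]],[0,f,c["cy"]],[0,0,1]])
    return cv2.projectPoints(np.array(P,float).reshape(-1,3),c["rvec"],c["tvec"],K,None)[0][:,0]
def ray(c,uv):
    f=200/np.tan(np.radians(c["fovy"]/2));R=cv2.Rodrigues(c["rvec"])[0]
    return -R.T@c["tvec"],R.T@np.array([(uv[0]-c["cx"])/f,(uv[1]-c["cy"])/f,1])
def at_z(c,uv,z):
    o,d=ray(c,uv);return o+d*(z-o[2])/d[2]
def W(p,P):
    c,s=np.cos(p[2]),np.sin(p[2]);P=np.array(P,float).reshape(-1,3)
    return np.c_[P[:,0]*c-P[:,1]*s+p[0],P[:,0]*s+P[:,1]*c+p[1],P[:,2]]
def knobs(th,r=.115):
    a=th+np.arange(4)*np.pi/2
    return np.c_[-.110+0*a,-r*np.sin(a),.150+r*np.cos(a)]
E
cat > fit.py <<'E'
from h import *
d=pickle.load(open("cap0.pkl","rb"));T,S=d["top"],d["side"]
tc=lambda L:np.array(L)/3.3+[210,130]-.35
sc=lambda L:np.array(L)/3.53+[270,140]-.35
kt=tc([(240,224),(450,192),(400,185),(305,228)]);ks=sc([(167,52),(228,38),(190,242),(255,247)])
P=np.array([(.037,.044,.190),(.037,-.044,.190),(-.037,-.044,.190),(-.037,.044,.190),(0,-.2,.118)])
pt=tc([(278,75),(360,52),(370,122),(287,133),(502,68)])
def m(a,b):
    i,j=linear_sum_assignment(cdist(a,b));return (a[i]-b[j]).ravel()
def r(p):
    k=W(p,knobs(p[3]))
    return np.r_[(proj(T,W(p,P))-pt).ravel(),m(proj(T,k),kt),m(proj(S,k),ks)]
for th in(.5,.75,1.,1.25):
    x0=at_z(T,pt[:4].mean(0),.19)
    f=least_squares(r,[x0[0],x0[1],.15,th],loss="soft_l1");print(f.cost,f.x);print(np.round(f.fun,1))
e=[at_z(T,u,.012) for u in tc([(657,215),(626,262)])];print(e,np.linalg.norm(e[0]-e[1]))
mid=(e[0]+e[1])/2;print(mid,sc([(257,505)]),proj(S,mid),"yaw of pipe",np.degrees(np.arctan2(*(e[0]-e[1])[[1,0]])))
E
python3 fit.py
```

```text
15.809397329623042 [0.60330331 0.00685541 0.17701445 0.45608745]
[-2.4 -3.2  0.3 -1.9  2.  -0.2 -0.5  2.1  6.4 -0.8 -0.1  0.6 -0.1  0.8
 -0.8  0.6 -0.7  0.9  0.2 -0.5  0.1  1.   0.2  0.   0.   0.7]
15.809397329626428 [0.60330331 0.00685541 0.17701449 0.45608747]
[-2.4 -3.2  0.3 -1.9  2.  -0.2 -0.5  2.1  6.4 -0.8 -0.1  0.6 -0.1  0.8
 -0.8  0.6 -0.7  0.9  0.2 -0.5  0.1  1.   0.2  0.   0.   0.7]
15.809397329622914 [0.60330331 0.00685541 0.17701447 0.45608745]
[-2.4 -3.2  0.3 -1.9  2.  -0.2 -0.5  2.1  6.4 -0.8 -0.1  0.6 -0.1  0.8
 -0.8  0.6 -0.7  0.9  0.2 -0.5  0.1  1.   0.2  0.   0.   0.7]
15.809397329663938 [0.60330331 0.00685542 0.17701456 2.02688384]
[-2.4 -3.2  0.3 -1.9  2.  -0.2 -0.5  2.1  6.4 -0.8 -0.1  0.8 -0.8  0.6
 -0.7  0.9 -0.1  0.6  0.1  1.   0.2  0.   0.   0.7  0.2 -0.5]
[array([ 0.49537651, -0.3363736 ,  0.012     ]), array([ 0.44644136, -0.30171419,  0.012     ])] 0.059966019014729165
[ 0.47090894 -0.3190439   0.012     ] [[342.45453258 282.70949008]] [[341.51721321 281.94504597]] yaw of pipe -35.30887789125555
```

The knobs fit to about 1 px in both views. That puts the press at (0.603, 0.007) with yaw 0.177, theta about 0.456, and the stub at (0.471, -0.319). Next I'll lift the arm and move it over.

```bash
cat >> h.py <<'E'
from scipy.spatial.transform import Rotation as Ro
def Rdown(yaw,tilt=0):  # tool x at yaw (deg), pointing down; tilt about tool x
    y=np.radians(yaw);c,s=np.cos(y),np.sin(y)
    return np.array([[c,s,0],[s,-c,0],[0,0,-1.]])@Ro.from_euler("x",tilt,degrees=True).as_matrix()
def delta(pos,R,s=None):
    from station import sense
    s=s or sense();M=s["ee_rot"]
    return np.round(np.r_[Ro.from_matrix(M.T@R).as_rotvec(),M.T@(np.array(pos)-s["tcp_pos"])*100],3).tolist()
E
python3 - <<'E'
from h import *
print(delta([.281,.558,.37],Rdown(-35.3)),delta([.40,0.1,.37],Rdown(-35.3)),delta([.471,-.319,.25],Rdown(-35.3)))
E
```

```text
[0.002, -0.0, 0.149, -0.015, 0.003, -12.93] [0.002, -0.0, 0.149, 31.226, 35.545, -12.865] [0.002, -0.0, 0.149, 56.424, 69.745, -0.803]
```

>>> arm_command([
  [0, 0, 0.15, 0, 0, -4.1, -1],
  [0, 0, 0.15, 0, 0, -8.2, -1],
  [0, 0, 0.15, 0.5, 0.5, -12.5, -1],
  [0, 0, 0.15, 3.0, 3.5, -12.9, -1],
  [0, 0, 0.15, 5.7, 6.5, -12.9, -1],
  [0, 0, 0.15, 8.4, 9.6, -12.9, -1],
  [0, 0, 0.15, 11.0, 12.6, -12.9, -1],
  [0, 0, 0.15, 13.7, 15.6, -12.9, -1],
])

```text
time_s: 0.82
tcp_pos: [0.3332, 0.3551, 0.3703]
ee_rot: [[0.816, -0.578, -0.0], [-0.578, -0.816, -0.0], [-0.0, 0.0, -1.0]]
wrist_force: [1.0, -1.1, -0.5]
gripper_width: 0.998
gripper_force: 0.0
```

Run:
```python
from h import *
print(delta([.40,0.1,.37],Rdown(-35.3)),delta([.471,-.319,.25],Rdown(-35.3)))
```

```text
[0.0, 0.0, -0.0, 20.193, 16.962, 0.036] [0.0, 0.0, -0.0, 50.201, 47.05, 12.043]
```

>>> arm_command([
  [0, 0, 0, 2.9, 2.4, 0, -1],
  [0, 0, 0, 5.8, 4.8, 0, -1],
  [0, 0, 0, 8.7, 7.3, 0, -1],
  [0, 0, 0, 11.6, 9.8, 0, -1],
  [0, 0, 0, 14.5, 12.2, 0, -1],
  [0, 0, 0, 17.4, 14.6, 0, -1],
  [0, 0, 0, 20.2, 17.0, 0, -1],
  [0, 0, 0, 22.8, 19.6, 0, -1],
])

```text
time_s: 1.48
tcp_pos: [0.4059, 0.0636, 0.3705]
ee_rot: [[0.816, -0.578, 0.0], [-0.578, -0.816, 0.0], [0.0, -0.0, -1.0]]
wrist_force: [1.0, 0.5, 0.0]
gripper_width: 1.004
gripper_force: 0.0
```

>>> arm_command([
  [0, 0, 0, 2.7, 2.7, 0, -1],
  [0, 0, 0, 5.5, 5.5, 0, -1],
  [0, 0, 0, 8.2, 8.2, 0, -1],
  [0, 0, 0, 11, 11, 0, -1],
  [0, 0, 0, 13.7, 13.7, 0, -1],
  [0, 0, 0, 16.5, 16.5, 0, -1],
  [0, 0, 0, 19.2, 19.2, 0, -1],
  [0, 0, 0, 22, 22, 1.5, -1],
])

```text
time_s: 2.15
tcp_pos: [0.459, -0.2433, 0.3583]
ee_rot: [[0.816, -0.578, 0.006], [-0.578, -0.816, -0.002], [0.006, -0.001, -1.0]]
wrist_force: [1.4, -0.2, 1.3]
gripper_width: 1.002
gripper_force: 0.0
```

Run:
```python
from h import *
from station import *
s=sense();print(s["tcp_pos"],s["joints"],delta([.471,-.319,.2],Rdown(-35.3)))
```

```text
[ 0.45900349 -0.24334436  0.3583169 ] [-9.97242853e+00  7.86401440e+00 -2.32650688e+00  7.70943798e-02
 -7.94637928e+01  6.46189652e+01] [-0.001, -0.006, -0.001, 5.259, 5.5, 15.856]
```

>>> arm_command([
  [0, 0, 0, 1.4, 1.4, 3.5, -1],
  [0, 0, 0, 2.7, 2.7, 7, -1],
  [0, 0, 0, 4, 4.1, 10.5, -1],
  [0, 0, 0, 5.3, 5.5, 14, -1],
  [0, 0, 0, 5.3, 5.5, 15.8, -1],
  [0, 0, 0, 5.3, 5.5, 15.8, -1],
])

```text
time_s: 2.65
tcp_pos: [0.4663, -0.3157, 0.1919]
ee_rot: [[0.814, -0.581, -0.011], [-0.581, -0.814, 0.005], [-0.012, 0.002, -1.0]]
wrist_force: [-0.1, -0.2, -1.0]
gripper_width: 1.0
gripper_force: 0.0
```

Run:
```python
from h import *
from station import *
c=capture("wrist");pickle.dump(c,open("w1.pkl","wb"))
e=np.array([[.4954,-.3364,.012],[.4464,-.3017,.012]]);print(proj(c,e),sense()["tcp_pos"])
# grey stub mask by saturation
p=c["pixels"];h=cv2.cvtColor(p,cv2.COLOR_BGR2HSV)
u=proj(c,e.mean(0))[0];m=((h[...,1]<60)&(h[...,2]>40)&(h[...,2]<160)).astype("uint8")
m=cv2.morphologyEx(m,cv2.MORPH_OPEN,np.ones((5,5)))
n,l,st,ce=cv2.connectedComponentsWithStats(m)
for i in np.argsort(-st[:,4])[:6]:print(st[i],ce[i])
k=p.copy()
for q in proj(c,e):cv2.circle(k,tuple(int(v) for v in q),3,(0,0,255),-1)
cv2.imwrite("pics/w1.png",k)
```

```text
[[312.65515187 153.49281855]
 [312.89615891 203.89980433]] [ 0.46803816 -0.31611859  0.19528147]
[     0      0    640    400 181349] [325.43635201 173.43357835]
[    0   226   640   174 42658] [317.25538    327.31731445]
[    0     0   121   225 10830] [48.24995383 74.05484765]
[ 152  249  324   53 8045] [321.27234307 264.08427595]
[ 459  226  140   70 7234] [534.93309372 260.9387614 ]
[ 445  126   43   56 1139] [465.08955224 154.07813872]
```

View pics/w1.png

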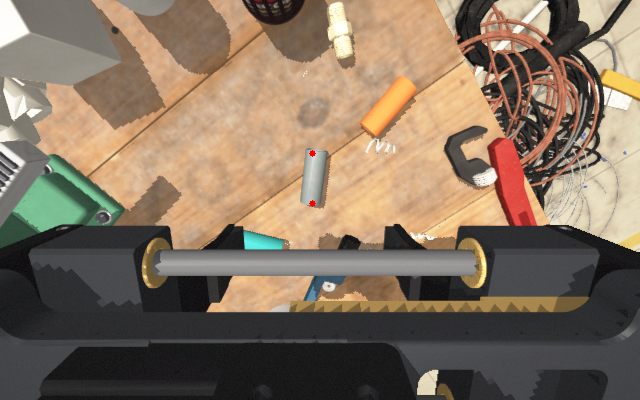

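The wrist view shows the grey stub clearly. Its upper end is at about (317,150), its lower end at (312,205), and the centre is at about (314.5,178), close to the prediction.

Run:
```python
from h import *
c=pickle.load(open("w1.pkl","rb"))
a,b=[at_z(c,u,.013) for u in((317,150),(312,205))];print(a,b,np.linalg.norm(a-b))
yaw=np.degrees(np.arctan2(*(a-b)[[1,0]]));m=(a+b)/2;print(m,yaw)
print(delta([m[0],m[1],.0225],Rdown(yaw)))
```

```text
[ 0.49582896 -0.34276688  0.013     ] [ 0.4461493  -0.30020393  0.013     ] 0.06541921416462178
[ 0.47098913 -0.3214854   0.013     ] -40.58824292991445
[0.002, 0.006, 0.091, 0.656, 0.236, 17.275]
```

>>> arm_command([
  [0, 0, 0.07, 0.6, 0.2, 3.5, -0.2],
  [0, 0, 0.07, 0.6, 0.2, 7, -0.2],
  [0, 0, 0.07, 0.6, 0.2, 10.5, -0.2],
  [0, 0.006, 0.07, 0.65, 0.2, 13.5, -0.2],
  [0, 0.006, 0.07, 0.65, 0.2, 16, -0.2],
  [0, 0.006, 0.07, 0.65, 0.2, 17.25, -0.2],
  [0, 0.006, 0.07, 0.65, 0.2, 17.25, -0.2],
  [0, 0.006, 0.07, 0.65, 0.2, 17.25, 1],
])

```text
time_s: 3.37
tcp_pos: [0.4753, -0.3217, 0.0268]
ee_rot: [[0.774, -0.633, 0.007], [-0.633, -0.774, -0.005], [0.009, -0.001, -1.0]]
wrist_force: [-0.4, -0.1, 0.1]
gripper_width: 0.583
gripper_force: 0.0
```

>>> arm_command([
  [0, 0, 0, 0, 0, 0, 1],
  [0, 0, 0, 0, 0, 0, 1],
  [0, 0, 0, 0, 0, 0, 1],
  [0, 0, 0, 0, 0, 0, 1],
  [0, 0, 0, 0, 0, -2, 1],
  [0, 0, 0, 0, 0, -6, 1],
  [0, 0, 0, 0, 0, -10, 1],
])

```text
time_s: 3.95
tcp_pos: [0.472, -0.3209, 0.1254]
ee_rot: [[0.773, -0.634, 0.001], [-0.634, -0.773, -0.002], [0.002, 0.001, -1.0]]
wrist_force: [0.5, -1.2, 0.2]
gripper_width: 0.273
gripper_force: 30.0
```

Run:
```python
from h import *
from station import *
c=capture("wrist");pickle.dump(c,open("w2.pkl","wb"));cv2.imwrite("pics/w2.png",c["pixels"])
p=[.6033,.00686,.1770]
print(sense()["tcp_pos"],sense()["gripper_width"]*87)
for P in((0,125,118),(0,168,118),(-110,0,150)):print(W(p,np.array(P)/1e3))
```

```text
[ 0.47730239 -0.32361986  0.13562881] 23.750451523650398
[[0.58129034 0.12990704 0.118     ]]
[[0.57371902 0.17223523 0.118     ]]
[[ 0.4950186 -0.0125085  0.15     ]]
```

Run:
```python
from h import *
print(delta([.48,-.32,.36],Rdown(-39.3)),delta([.581,.13,.36],Rdown(-79.9)))
```

```text
[-0.002, -0.021, 0.002, 0.448, -0.505, -22.432] [-0.01, -0.019, 0.71, -20.165, -41.761, -22.761]
```

>>> arm_command([
  [0, 0, 0, 0, 0, -4.1, 1],
  [0, 0, 0, 0, 0, -8.2, 1],
  [0, 0, 0, 0, 0, -12.3, 1],
  [0, 0, 0, 0, 0, -16.4, 1],
  [0, 0, 0, 0, 0, -20.5, 1],
  [0, 0, 0.1, -1, -2, -22.5, 1],
  [0, 0, 0.2, -2.6, -5.4, -22.7, 1],
  [0, 0, 0.3, -4.3, -8.9, -22.7, 1],
])

```text
time_s: 4.67
tcp_pos: [0.4956, -0.2241, 0.3546]
ee_rot: [[0.545, -0.839, 0.01], [-0.839, -0.545, -0.004], [0.009, -0.006, -1.0]]
wrist_force: [1.8, 0.8, -0.9]
gripper_width: 0.277
gripper_force: 30.0
```

Run:
```python
from h import *
from station import sense
print(delta([.581,.13,.36],Rdown(-79.9)),sense()["joints"])
```

```text
[-0.008, -0.008, 0.4, -25.044, -26.453, -0.604] [ -7.15155232  10.33405675   0.12689217   0.18163782 -79.16807619
  40.1231098 ]
```

>>> arm_command([
  [0, 0, 0.1, -2.8, -2.9, -0.5, 1],
  [0, 0, 0.2, -5.6, -5.9, -0.5, 1],
  [0, 0, 0.3, -8.4, -8.8, -0.5, 1],
  [0, 0, 0.4, -11.2, -11.8, -0.5, 1],
  [0, 0, 0.4, -14, -14.7, -0.5, 1],
  [0, 0, 0.4, -16.8, -17.6, -0.5, 1],
  [0, 0, 0.4, -19.6, -20.6, -0.5, 1],
  [0, 0, 0.4, -22.4, -23.5, -0.5, 1],
])

```text
time_s: 5.33
tcp_pos: [0.5676, 0.0941, 0.3567]
ee_rot: [[0.183, -0.983, 0.006], [-0.983, -0.183, -0.003], [0.004, -0.005, -1.0]]
wrist_force: [2.0, -0.4, -0.8]
gripper_width: 0.277
gripper_force: 30.0
```

>>> arm_command([
  [0, 0, 0, -2.7, -2.0, 0, 1],
  [0, 0, 0, -2.7, -2.0, 0, 1],
  [0, 0, 0, -2.7, -2.0, 0, 1],
])

```text
time_s: 5.58
tcp_pos: [0.5826, 0.1241, 0.3553]
ee_rot: [[0.186, -0.983, 0.003], [-0.983, -0.186, -0.004], [0.005, -0.003, -1.0]]
wrist_force: [0.5, -0.7, -0.5]
gripper_width: 0.28
gripper_force: 30.0
```

Run:
```python
from h import *
from station import *
s=sense();print(s["tcp_pos"],s["ee_rot"],s["joints"],delta([.581,.13,.36],Rdown(-79.9)))
c=capture("wrist");pickle.dump(c,open("w3.pkl","wb"))
cv2.imwrite("pics/w3.png",cv2.resize(c["pixels"],(800,500),interpolation=cv2.INTER_CUBIC))
p=[.6033,.00686,.1770]
print(proj(c,W(p,np.array([(0,125,118),(0,168,118),(-37,-44,190),(37,-44,190),(-37,44,190),(37,44,190)])/1e3))*1.25)
```

```text
[0.58258249 0.12406394 0.35526726] [[ 0.1855044  -0.98263751  0.00341303]
 [-0.98263281 -0.18551742 -0.00400513]
 [ 0.00456877 -0.00261078 -0.99998615]] [ 27.73097895  15.99747863   7.58362088   0.29736651 -81.51994293
 -17.08366445] [-0.003, -0.005, 0.01, -0.61, 0.044, -0.476]
[[392.79173305 227.72441185]
 [392.42901309 264.89821813]
 [441.87188231  34.78479019]
 [347.60976323  33.93494034]
 [437.21275852 151.07512435]
 [349.98900142 150.26087773]]
```

View pics/w3.png

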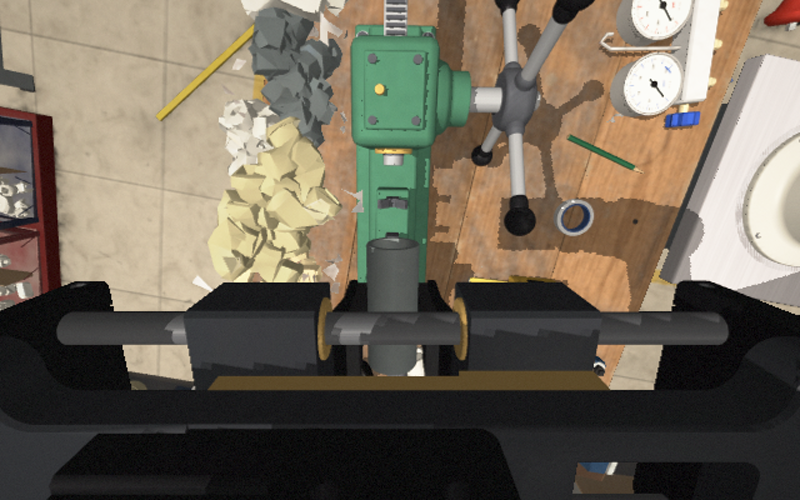

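The wrist view gives a case top spanning x 351–437 and y 37–148, centred at about (394,92). The nearest V rest is at (393,203) and the nose at (394,160). Knobs are at (519,215), (482,155) and (573,2). The held stub is centred at x≈393 and aligned. I'll refit the press from these.

Run:
```python
from h import *
c=pickle.load(open("w3.pkl","rb"))
kn=np.array([(519,215),(482,155),(573,2)])/1.25
cc=np.array([394,92.5])/1.25
C=np.array([(i*.037,j*.044,.19) for i in(1,-1) for j in(1,-1)])
R=np.array([(0,.103,.106)]);N=np.array([(0,.061,.118)])
def r(p):
    k=proj(c,W(p,knobs(p[3])));d=cdist(k,kn);i=d.argmin(0)
    return np.r_[(k[i]-kn).ravel(),2*(proj(c,W(p,C)).mean(0)-cc),(proj(c,W(p,R))[0]-np.array([393,203])/1.25),proj(c,W(p,N))[0][0]-394/1.25]
f=least_squares(r,[.6033,.0069,.177,.456]);print(f.x,np.round(f.fun,2))
for p in([.6033,.0069,.177],f.x):
  print(W(p,(0,.125,.118)),W(p,(0,.168,.118)));print(proj(c,W(p,[(0,.103,.106),(0,.147,.106)]))*1.25)
```

```text
[0.60407958 0.00694636 0.19334851 0.37785863] [-0.62  6.65 -0.47 -3.64  2.37 -3.16 -1.28 -0.1   0.64  2.65 -0.34]
[[0.58129034 0.12994704 0.118     ]] [[0.57371902 0.17227523 0.118     ]]
[[392.98694805 206.40225806]
 [392.61621668 244.43322322]]
[[0.58006132 0.12961715 0.118     ]] [[0.57179904 0.17181591 0.118     ]]
[[393.79716806 206.31626496]
 [394.02757172 244.35320887]]
```

Run:
```python
from h import *
c=pickle.load(open("w3.pkl","rb"));p=[.6033,.0069,.177]
print("hub",proj(c,W(p,(-.11,0,.15)))*1.25)
for t in(.4,.456,.5,.6):print(t,(proj(c,W(p,knobs(t)))*1.25).round(0).tolist())
```

```text
hub [[512.73645711 103.21875987]]
0.4 [[578.0, -2.0], [508.0, -7.0], [481.0, 154.0], [518.0, 225.0]]
0.456 [[577.0, -11.0], [506.0, -1.0], [482.0, 159.0], [521.0, 223.0]]
0.5 [[576.0, -18.0], [504.0, 4.0], [482.0, 163.0], [523.0, 221.0]]
0.6 [[573.0, -32.0], [501.0, 14.0], [482.0, 171.0], [528.0, 216.0]]
```

Run:
```python
from h import *
c=pickle.load(open("w3.pkl","rb"))
kn=np.array([(519,215),(482,155),(573,2),(514,97)])/1.25
R=np.array([(0,.103,.106)]);N=np.array([(0,.061,.118)])
def r(p):
    k=proj(c,np.r_[W(p,knobs(p[3])),W(p,(-.11,0,.15))]);k=k[[3,2,0,4]]
    return np.r_[(k-kn).ravel(),proj(c,W(p,R))[0]-np.array([393,203])/1.25,proj(c,W(p,N))[0][0]-394/1.25,(p[2]-.177)/.01]
f=least_squares(r,[.6033,.0069,.177,.456]);print(f.x,np.round(f.fun,2))
p=f.x
print(W(p,(0,.125,.118)),W(p,(0,.168,.118)))
print(delta(W(p,(0,.125,.25))[0],Rdown(np.degrees(p[2])-90)), np.degrees(p[2])-90)
# tilted place pose: pipe axis 10 mm ahead of TCP along tool z, lean top away (+press x) by 15 deg
for sg in(15,-15):
  M=Rdown(np.degrees(p[2])-90,sg);print(sg,M[:,2])
```

```text
[0.60451852 0.00586508 0.19084232 0.37203473] [-1.22  5.99 -0.67 -4.62  2.42 -3.68 -1.67  2.41  0.29  1.84 -0.63  1.38]
[[0.58080777 0.12859569 0.118     ]] [[0.57265127 0.17081501 0.118     ]]
[-0.003, -0.005, -0.006, -0.644, 0.076, 10.574] -79.06554061391019
15 [ 0.25412014  0.04909435 -0.96592583]
-15 [-0.25412014 -0.04909435 -0.96592583]
```

Run:
```python
from h import *
S=pickle.load(open("cap0.pkl","rb"))["side"];w=pickle.load(open("w3.pkl","rb"));T=pickle.load(open("cap0.pkl","rb"))["top"]
for uv in((340,15),(400,70),(470,40)):
  o,d=ray(S,np.array(uv)/3.53+[270,140])
  print(uv,[np.round(o+d*(y-o[1])/d[1],3).tolist() for y in(.05,.15,.25,.35)])
# cream pile nearest edge & extents, at z 0 / .1
for uv in((340,210),(300,130),(215,250),(280,240)):print(uv,at_z(w,np.array(uv)/1.25,0).round(3),at_z(w,np.array(uv)/1.25,.1).round(3))
p=[.604,.003,.177];M=Rdown(np.degrees(.177)-90,-8);r=W(p,(0,.125,.118))[0]
print(r,delta(r-M[:,2]*.010+[0,0,.075],M),delta(r-M[:,2]*.010,M))
```

```text
(340, 15) [[0.62, 0.05, 0.235], [0.646, 0.15, 0.21], [0.672, 0.25, 0.185], [0.698, 0.35, 0.159]]
(400, 70) [[0.673, 0.05, 0.184], [0.704, 0.15, 0.154], [0.734, 0.25, 0.125], [0.765, 0.35, 0.095]]
(470, 40) [[0.734, 0.05, 0.207], [0.77, 0.15, 0.179], [0.806, 0.25, 0.151], [0.842, 0.35, 0.123]]
(340, 210) [0.656 0.142 0.   ] [0.644 0.124 0.1  ]
(300, 130) [ 0.725  0.044 -0.   ] [0.699 0.046 0.1  ]
(215, 250) [0.828 0.235 0.   ] [0.782 0.199 0.1  ]
(280, 240) [0.736 0.202 0.   ] [0.707 0.172 0.1  ]
[0.58199034 0.12604704 0.118     ] [-0.143, -0.005, 0.008, -0.392, -0.117, 15.286] [-0.143, -0.005, 0.008, -0.427, -0.094, 22.786]
```

>>> arm_command([
  [-0.07, 0, 0, -0.2, 0, 3.5, 1],
  [-0.14, 0, 0, -0.4, -0.1, 7, 1],
  [-0.14, 0, 0, -0.4, -0.1, 10.5, 1],
  [-0.14, 0, 0, -0.4, -0.1, 13.5, 1],
  [-0.14, 0, 0, -0.4, -0.1, 15.3, 1],
  [-0.14, 0, 0, -0.4, -0.1, 15.3, 1],
  [-0.14, 0, 0, -0.4, -0.1, 15.3, 1],
])

```text
time_s: 6.22
tcp_pos: [0.5833, 0.1245, 0.2034]
ee_rot: [[0.182, -0.974, -0.133], [-0.983, -0.179, -0.03], [0.005, 0.136, -0.991]]
wrist_force: [1.2, 0.5, 0.1]
gripper_width: 0.277
gripper_force: 30.0
```

Run:
```python
from h import *
from station import *
c=capture("side");pickle.dump(c,open("s1.pkl","wb"));cv2.imwrite("pics/s1.png",cv2.resize(c["pixels"][130:240,290:430],(760,597),interpolation=cv2.INTER_CUBIC))
p=[.604,.003,.177];M=Rdown(np.degrees(.177)-90,-8);r=W(p,(0,.125,.118))[0]
print(sense()["tcp_pos"],sense()["wrist_force"],delta(r-M[:,2]*.0105,M))
```

```text
[0.58424301 0.12502947 0.20494316] [-0.19897892  0.87150692 -0.48174099] [-0.006, -0.006, 0.005, -0.176, -0.962, 7.593]
```

View pics/s1.png

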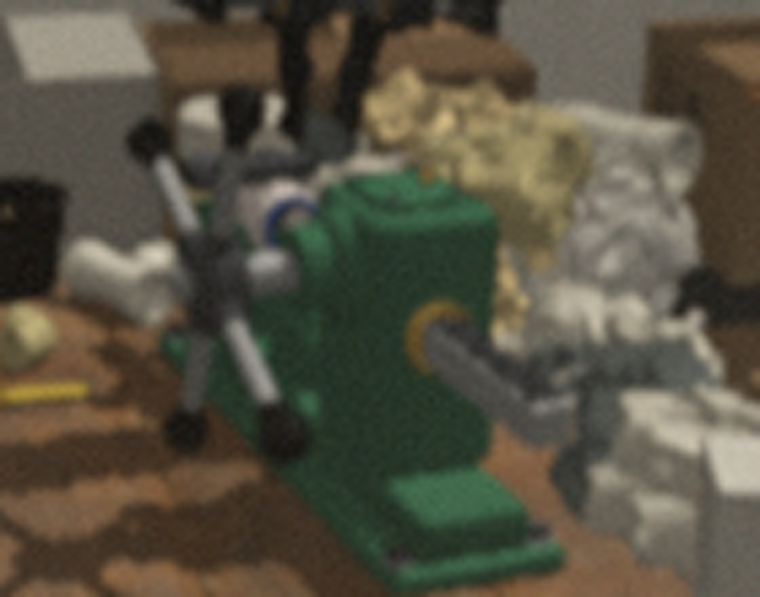

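Run:
```python
from h import *
S=pickle.load(open("cap0.pkl","rb"))["side"];w=pickle.load(open("w3.pkl","rb"));T=pickle.load(open("cap0.pkl","rb"))["top"]
for uv in((340,15),(380,20),(430,60)):
  o,d=ray(S,np.array(uv)/3.53+[270,140])
  for y in(.05,.1,.15,.2,.25,.3,.4):
    P=o+d*(y-o[1])/d[1];print(uv,P.round(3),"wrist800",(proj(w,P)[0]*1.25).round(),"topcrop",((proj(T,P)[0]-[210,130])*3.3).round(),"topfull",proj(T,P)[0].round())
```

```text
(340, 15) [0.62  0.05  0.235] wrist800 [361. 143.] topcrop [273.  66.] topfull [293. 150.]
(340, 15) [0.633 0.1   0.222] wrist800 [336. 205.] topcrop [220.  57.] topfull [277. 147.]
(340, 15) [0.646 0.15  0.21 ] wrist800 [315. 258.] topcrop [168.  48.] topfull [261. 144.]
(340, 15) [0.659 0.2   0.197] wrist800 [297. 302.] topcrop [117.  39.] topfull [246. 142.]
(340, 15) [0.672 0.25  0.185] wrist800 [281. 341.] topcrop [68. 30.] topfull [231. 139.]
(340, 15) [0.685 0.3   0.172] wrist800 [268. 374.] topcrop [19. 21.] topfull [216. 136.]
(340, 15) [0.711 0.4   0.147] wrist800 [245. 430.] topcrop [-75.   4.] topfull [187. 131.]
(380, 20) [0.654 0.05  0.229] wrist800 [315. 134.] topcrop [272.  31.] topfull [293. 139.]
(380, 20) [0.669 0.1   0.216] wrist800 [292. 196.] topcrop [220.  20.] topfull [277. 136.]
(380, 20) [0.683 0.15  0.203] wrist800 [273. 248.] topcrop [168.  10.] topfull [261. 133.]
(380, 20) [0.698 0.2   0.19 ] wrist800 [257. 292.] topcrop [118.  -0.] topfull [246. 130.]
(380, 20) [0.712 0.25  0.177] wrist800 [243. 330.] topcrop [ 69. -10.] topfull [231. 127.]
(380, 20) [0.727 0.3   0.164] wrist800 [231. 364.] topcrop [ 21. -20.] topfull [216. 124.]
(380, 20) [0.756 0.4   0.138] wrist800 [211. 419.] topcrop [-72. -38.] topfull [188. 118.]
(430, 60) [0.699 0.05  0.191] wrist800 [271. 126.] topcrop [275.  -7.] topfull [293. 128.]
(430, 60) [0.716 0.1   0.177] wrist800 [253. 181.] topcrop [224. -18.] topfull [278. 124.]
(430, 60) [0.732 0.15  0.162] wrist800 [237. 228.] topcrop [174. -29.] topfull [263. 121.]
(430, 60) [0.749 0.2   0.147] wrist800 [224. 268.] topcrop [126. -40.] topfull [248. 118.]
(430, 60) [0.765 0.25  0.133] wrist800 [212. 303.] topcrop [ 78. -51.] topfull [234. 115.]
(430, 60) [0.782 0.3   0.118] wrist800 [202. 334.] topcrop [ 32. -61.] topfull [220. 112.]
(430, 60) [0.815 0.4   0.089] wrist800 [185. 385.] topcrop [-57. -81.] topfull [193. 105.]
```

The stub is hidden behind the case in this view, with the fingers at (300,80). The junk heap beyond the press looks to be about 0.15 m high or less. I'll descend in steps and watch the force.

>>> arm_command([
  [0, 0, 0, -0.1, -0.4, 2, 1],
  [0, 0, 0, -0.1, -0.7, 4, 1],
  [0, 0, 0, -0.1, -0.9, 5.5, 1],
  [0, 0, 0, -0.1, -0.9, 6.2, 1],
  [0, 0, 0, -0.1, -0.9, 6.2, 1],
  [0, 0, 0, -0.1, -0.9, 6.2, 1],
])

```text
time_s: 6.77
tcp_pos: [0.5849, 0.1268, 0.1424]
ee_rot: [[0.183, -0.975, -0.129], [-0.983, -0.181, -0.028], [0.004, 0.132, -0.991]]
wrist_force: [0.1, -0.1, 0.1]
gripper_width: 0.274
gripper_force: 30.0
```

Run:
```python
from h import *
from station import *
p=[.604,.003,.177];M=Rdown(np.degrees(.177)-90,-8);r=W(p,(0,.125,.118))[0]
print(sense()["tcp_pos"],sense()["wrist_force"],sense()["moment"],delta(r-M[:,2]*.0105,M))
c=capture("wrist");pickle.dump(c,open("w4.pkl","wb"))
i=c["pixels"][60:360,120:520];cv2.imwrite("pics/w4.png",cv2.resize(i,(800,600)))
```

```text
[0.58486048 0.12678239 0.14240689] [ 0.05745178 -0.11519952  0.08256942] [ 0.14098712 -0.37859239  0.02470496] [-0.007, -0.005, 0.007, 0.015, -0.037, 1.408]
```

View pics/w4.png

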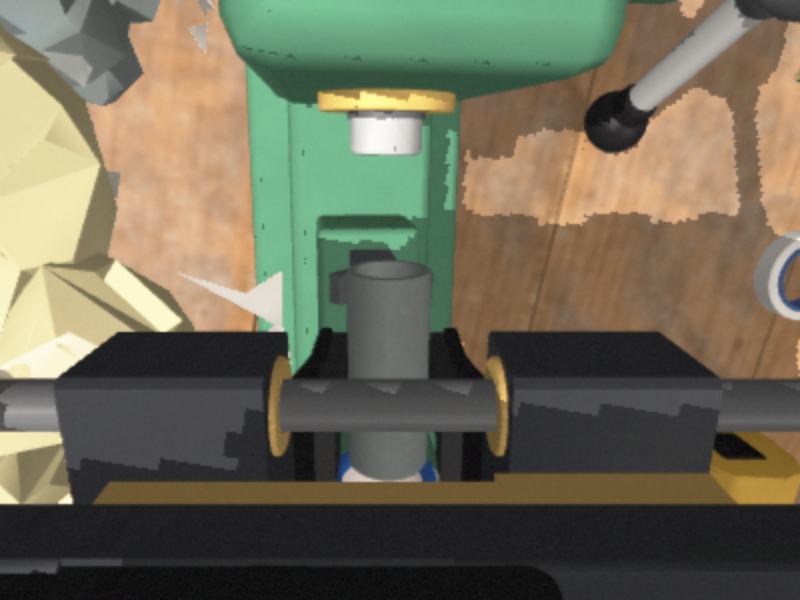

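The view shows the held stub's open end at (389,270) and the nose face at about (386,133). I'll check the lateral alignment numerically.

Run:
```python
from h import *
c=pickle.load(open("w4.pkl","rb"))
from station import sense
s=sense();M=s["ee_rot"];ax=s["tcp_pos"]+.0105*M[:,2]
f=lambda P:((proj(c,P)-[120,60])*2).round(1).tolist()
print("pipe ends",f([ax+.031*M[:,0],ax-.031*M[:,0]]))
for p in([.604,.003,.177],[.6033,.0069,.177],[.6045,.0059,.19]):
  print(p,"nose,collar,mouth,casetop corners",f(W(p,[(0,.0596,.118),(0,.046,.118),(0,.168,.118),(.016,.103,.115),(-.016,.103,.115)])))
```

```text
pipe ends [[385.8, 274.3], [386.1, 467.1]]
[0.604, 0.003, 0.177] nose,collar,mouth,casetop corners [[386.9, 147.0], [387.2, 98.2], [385.1, 473.3], [334.2, 288.8], [434.4, 285.8]]
[0.6033, 0.0069, 0.177] nose,collar,mouth,casetop corners [[386.9, 160.8], [387.1, 112.7], [385.0, 483.5], [334.4, 300.9], [434.1, 297.7]]
[0.6045, 0.0059, 0.19] nose,collar,mouth,casetop corners [[386.1, 156.7], [385.7, 108.3], [388.4, 480.1], [335.4, 297.9], [435.2, 293.4]]
```

>>> arm_command([
  [0, 0, 0, 0, 0, 0.7, 1],
  [0, 0, 0, 0, 0, 1.25, 1],
  [0, 0, 0, 0, 0, 1.25, 1],
  [0, 0, 0, 0, 0, 1.25, 1],
])

```text
time_s: 7.15
tcp_pos: [0.585, 0.1271, 0.134]
ee_rot: [[0.185, -0.975, -0.124], [-0.983, -0.183, -0.028], [0.005, 0.127, -0.992]]
wrist_force: [-2.4, 1.7, 17.1]
gripper_width: 0.273
gripper_force: 30.0
```

>>> arm_command([
  [0, 0, 0, 0, 0, 0.1, 0.1],
  [0, 0, 0, 0, 0, 0.1, 0.1],
  [0, 0, 0, 0, 0, 0.1, 0.1],
  [0, 0, 0, 0, 0, 0.1, 0.1],
])

```text
time_s: 7.48
tcp_pos: [0.5818, 0.1262, 0.1268]
ee_rot: [[0.183, -0.974, -0.133], [-0.983, -0.181, -0.029], [0.005, 0.136, -0.991]]
wrist_force: [-0.3, -0.9, -0.2]
gripper_width: 0.432
gripper_force: 0.0
```

Run:
```python
from h import *
from station import *
s=sense();print(s["tcp_pos"],s["ee_rot"],s["joints"])
c=capture("wrist");pickle.dump(c,open("w5.pkl","wb"))
i=c["pixels"][60:360,120:520];cv2.imwrite("pics/w5.png",cv2.resize(i,(800,600)))
```

```text
[0.58181941 0.12620284 0.12678706] [[ 0.18286061 -0.97408148 -0.13314379]
 [-0.98312839 -0.18054929 -0.02933471]
 [ 0.00453539  0.1362616  -0.99066251]] [ 26.82535263  28.62553325  -6.0349743   -2.18184248 -62.94899734
 -15.18501239]
```

View pics/w5.png

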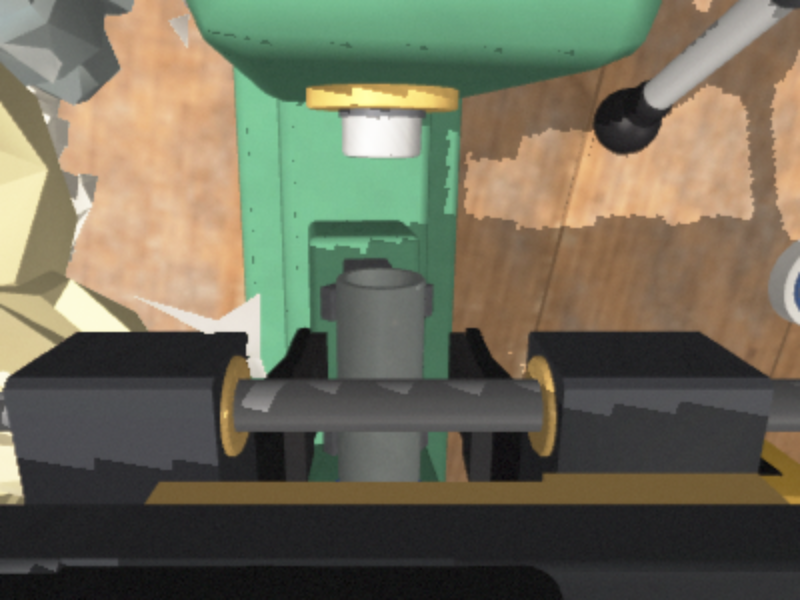

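The stub lies centred between the rest arms (322–432 px, stub centre 380, nose 381) and the fingers are clear on both sides. I'll retract and reorient for the capstan.

```bash
cat >> h.py <<'E'
PP=[.604,.003,.177]
def Rfwd(t):  # tool leaning forward t deg from straight down, tool y = press +y
    t=np.radians(t);c,s=np.cos(PP[2]),np.sin(PP[2]);ex=np.array([c,s,0]);ey=np.array([-s,c,0]);ez=np.array([0,0,1.])
    z=np.sin(t)*ex-np.cos(t)*ez
    return np.c_[np.cross(ey,z),ey,z]
def peg(a,t,r=.085,cross=.007,back=0):  # TCP for finger axis piercing wheel plane at angle a (deg clockwise from up), radius r
    a=np.radians(a);R=Rfwd(t);q=W(PP,(-.11,-r*np.sin(a),.15+r*np.cos(a)))[0]
    return q-R[:,2]*(cross+back),R
E
python3 - <<'E'
from h import *
from station import *
s=sense();c=pickle.load(open("w5.pkl","rb"));R=cv2.Rodrigues(c["rvec"])[0]
print("cam in tool",s["ee_rot"].T@(-R.T@c["tvec"]-s["tcp_pos"]))
P,M=peg(-10,60,back=.08);print(P)
print(delta([.58,.126,.36],s["ee_rot"]),delta(P+[0,0,.08],M))
E
```

```text
cam in tool [ 0.07106236  0.00039963 -0.14357842]
[ 0.41895263 -0.01510541  0.27720866]
[0.0, 0.0, 0.0, 0.093, 3.366, -23.089] [0.92, -0.922, 1.376, 11.019, 21.562, -20.249]
```

>>> arm_command([
  [0, 0, 0, 0, 0, -1.5, 0.1],
  [0, 0, 0, 0, 0, -4, 0.1],
  [0, 0, 0, 0, 0, -8, 0.1],
  [0, 0, 0, 0, 0.4, -12, 0.1],
  [0, 0, 0, 0, 1, -16, 0.5],
  [0, 0, 0, 0, 2, -20, 1],
  [0, 0, 0, 0, 3, -23.5, 1],
  [0, 0, 0, 0, 3, -23.5, 1],
])

```text
time_s: 8.2
tcp_pos: [0.586, 0.1275, 0.3731]
ee_rot: [[0.183, -0.976, -0.117], [-0.983, -0.181, -0.026], [0.004, 0.12, -0.993]]
wrist_force: [1.4, -0.6, 2.0]
gripper_width: 0.234
gripper_force: 0.0
```

Run:
```python
from h import *
from station import *
s=sense();P,M=peg(-10,60,back=.08)
print(s["tcp_pos"],P,delta(P+[0,0,.06],M),delta(P,Rdown(-169.9)),delta(P+[0,0,.05],Rfwd(30)))
c=capture("top");pickle.dump(c,open("t2.pkl","wb"))
```

```text
[0.5859646  0.1275099  0.37314502] [ 0.41895263 -0.01510541  0.27720866] [0.908, -0.908, 1.382, 10.947, 18.459, 5.888] [0.091, -0.098, 1.576, 10.924, 17.74, 11.845] [0.503, -0.506, 1.519, 10.943, 18.339, 6.881]
```

>>> arm_command([
  [0.06, -0.06, 0.09, 1.0, 2.0, 0, 1],
  [0.11, -0.11, 0.17, 2.0, 4.0, 0, 1],
  [0.17, -0.17, 0.26, 3.0, 6.0, 0, 1],
  [0.22, -0.22, 0.34, 4.0, 8.0, 0, 1],
  [0.28, -0.28, 0.43, 5.0, 10.0, 0, 1],
  [0.34, -0.34, 0.52, 6.5, 12.0, 0.5, 1],
  [0.4, -0.4, 0.6, 7.5, 14.0, 1, 1],
  [0.45, -0.45, 0.69, 8.5, 16.0, 2, 1],
])

```text
time_s: 8.92
tcp_pos: [0.44, 0.0136, 0.3656]
ee_rot: [[-0.434, -0.822, 0.369], [-0.775, 0.55, 0.311], [-0.458, -0.151, -0.876]]
wrist_force: [-1.0, -0.5, 0.9]
gripper_width: 0.007
gripper_force: 0.0
```

Run:
```python
from h import *
from station import *
s=sense();P,M=peg(-10,60,back=.08)
print(s["tcp_pos"],s["joints"],delta(P+[0,0,.06],M))
```

```text
[0.44000448 0.01362395 0.36562358] [ 14.0401417  -10.88537493 -18.75060621 -14.71599933 -56.69385539
 -40.34557543] [0.457, -0.472, 0.685, 4.444, 0.58, 0.818]
```

>>> arm_command([
  [0.06, -0.06, 0.09, 0.5, 0.1, 0.1, 1],
  [0.11, -0.12, 0.17, 1.1, 0.1, 0.2, 1],
  [0.17, -0.17, 0.26, 1.6, 0.2, 0.3, 1],
  [0.23, -0.23, 0.34, 2.2, 0.3, 0.4, 1],
  [0.29, -0.29, 0.43, 2.8, 0.4, 0.5, 1],
  [0.34, -0.35, 0.51, 3.3, 0.4, 0.6, 1],
  [0.4, -0.41, 0.6, 3.9, 0.5, 0.7, 1],
  [0.457, -0.47, 0.685, 4.4, 0.6, 0.8, 1],
])

```text
time_s: 9.58
tcp_pos: [0.4177, -0.0253, 0.3504]
ee_rot: [[-0.556, -0.313, 0.77], [-0.233, 0.948, 0.217], [-0.798, -0.059, -0.6]]
wrist_force: [-0.2, -1.3, -0.6]
gripper_width: 0.004
gripper_force: 0.0
```

Run:
```python
from h import *
from station import *
s=sense();P,M=peg(-10,60,back=.08)
print(s["tcp_pos"],s["joints"],delta(P,M),delta(peg(-10,60)[0],M))
```

```text
[ 0.41765612 -0.02532641  0.3504319 ] [  20.01347037  -25.70840474  -53.499192     20.70601333   -9.77606399
 -108.79075834] [0.086, -0.117, 0.127, 5.532, 1.36, 4.715] [0.086, -0.117, 0.127, 4.647, 0.621, 12.631]
```

```bash
cat > fk.py <<'E'
from h import *
E=lambda s,*a:Ro.from_euler(s,a[0],degrees=True).as_matrix()
D=[([78.07058,22.09028,.37957,-.027,-68.41077,-14.816],[.28101,.55764,.24047]),
([-9.972428,7.864,-2.3265,.0771,-79.4638,64.619],[.459003,-.243344,.358317]),
([27.73098,15.99748,7.58362,.29737,-81.51994,-17.0837],[.582582,.124064,.355267]),
([26.82535,28.62553,-6.03497,-2.18184,-62.949,-15.185],[.581819,.126203,.126787]),
([14.04014,-10.88537,-18.7506,-14.716,-56.69386,-40.3456],[.440004,.013624,.365624]),
([20.01347,-25.7084,-53.49919,20.706,-9.77606,-108.79076],[.417656,-.025326,.350432])]
def fk(q,P):
    a,b,d,L1,e,L2,L3,f=P
    R=E("z",q[0]);x=np.array([0,0,d])+R@[a,b,0]
    R=R@E("y",q[1]);x=x+R@[0,0,L1]
    R=R@E("y",-q[2]);x=x+R@[L2,0,e]
    R=R@E("x",q[3])@E("y",-q[4]);x=x+R@[L3,f,0]
    R=R@E("x",q[5]);return x,R   # local x = tool z
best=None
for s in(1,):
    g=lambda P:np.concatenate([fk(q,P)[0]-t for q,t in D])
    for L3 in(.15,.25,.35):
        r=least_squares(g,[0,-.16,.35,.4,0,.4,L3,0])
        if best is None or r.cost<best.cost:best=r
P=best.x
if __name__=="__main__":
    print(P.round(4),np.abs(best.fun).max())
    print(fk(D[5][0],P)[1][:,0],fk(D[4][0],P)[1][:,0])
    # constant relation local axes -> tool x,y
    R=fk(D[3][0],P)[1];M=np.array([[.18286,-.97408,-.13314],[-.98313,-.18055,-.02933],[.00454,.13626,-.99066]]);B=R.T@M;print(B.round(2))
    lo=[-179,-69,-61,-181,-171,-177];hi=[179,118,80.6,117,-9.2,177]
    for t in(20,30,40,45,50):
        out=[]
        q=np.array([20,-15,-30,0,-40,-105.])
        for a in range(-10,290,30):
            p,Mt=peg(a,t)
            h=lambda q:np.r_[(fk(q,P)[0]-p)*10,(Ro.from_matrix(Mt.T@fk(q,P)[1]@B).as_rotvec())]
            r=least_squares(h,np.clip(q,np.array(lo)+.1,np.array(hi)-.1),bounds=(lo,hi),x_scale=50);q=r.x
            out.append((a,round(float(np.abs(r.fun).max()),3),q.round().astype(int).tolist()))
        print(t,*out,sep="\n ")
E
python3 fk.py
```

```text
[ 0.0169 -0.3841  0.1097  0.3991  0.0537  0.4382  0.1105  0.2428] 0.07869006334299283
[ 0.72903469  0.32943534 -0.59998398] [ 0.47189144 -0.10083427 -0.87587152]
[[ 0.07 -0.02  1.  ]
 [-0.84  0.53  0.07]
 [-0.53 -0.84  0.02]]
20
 (-10, 0.0, [17, 2, -25, -4, -48, 67])
 (20, 0.0, [12, 3, -25, -2, -46, 60])
 (50, 0.0, [7, 6, -26, 0, -42, 55])
 (80, 0.0, [5, 10, -28, 1, -36, 52])
 (110, 0.0, [5, 14, -30, 1, -30, 52])
 (140, 0.0, [8, 16, -32, -1, -25, 57])
 (170, 0.0, [13, 17, -32, -5, -24, 65])
 (200, 0.0, [19, 16, -32, -8, -27, 74])
 (230, 0.0, [24, 12, -31, -10, -31, 79])
 (260, 0.0, [27, 8, -30, -9, -37, 81])
30
 (-10, 0.0, [18, -1, -26, -7, -38, 70])
 (20, 0.0, [12, 1, -27, -3, -35, 61])
 (50, 0.0, [7, 4, -30, 1, -30, 54])
 (80, 0.0, [5, 8, -33, 4, -23, 49])
 (110, 0.0, [5, 12, -36, 4, -16, 49])
 (140, 0.0, [8, 15, -35, -1, -13, 57])
 (170, 0.0, [14, 16, -33, -11, -16, 71])
 (200, 0.0, [21, 14, -31, -17, -20, 83])
 (230, 0.0, [26, 10, -30, -19, -26, 89])
 (260, 0.0, [28, 6, -29, -17, -31, 89])
40
 (-10, 0.0, [19, -3, -27, -12, -30, 75])
 (20, 0.0, [12, -1, -30, -5, -25, 63])
 (50, 0.
[... 422 characters left out ...]
9, 49])
 (80, 0.048, [5, 7, -34, -3, -9, 57])
 (110, 0.061, [7, 11, -30, -16, -9, 71])
 (140, 0.029, [12, 13, -28, -27, -9, 86])
 (170, 0.0, [21, 11, -27, -38, -14, 103])
 (200, 0.0, [30, 7, -28, -44, -21, 115])
 (230, 0.0, [35, 3, -29, -42, -26, 116])
 (260, 0.0, [36, 0, -28, -37, -30, 111])
50
 (-10, 0.0, [21, -5, -26, -21, -24, 85])
 (20, 0.0, [12, -2, -30, -10, -15, 68])
 (50, 0.03, [7, 2, -33, -4, -9, 60])
 (80, 0.07, [6, 6, -29, -15, -9, 70])
 (110, 0.062, [10, 9, -26, -28, -9, 86])
 (140, 0.01, [16, 10, -26, -38, -9, 99])
 (170, 0.0, [28, 6, -28, -52, -18, 121])
 (200, 0.0, [37, 2, -30, -55, -25, 129])
 (230, 0.0, [40, -1, -30, -51, -29, 127])
 (260, 0.0, [40, -4, -29, -45, -32, 120])
```

```bash
sed -i 's/E("x",q\[3\])/E("x",-q[3])/' fk.py; python3 fk.py
```

```text
[ 0.     -0.      0.1606  0.5649  0.      0.4218  0.2875 -0.1598] 1.3407161165435166e-06
[ 0.77012816  0.21661448 -0.59998398] [ 0.36888107  0.31108815 -0.87587152]
[[-0.    0.    1.  ]
 [-0.86  0.51  0.  ]
 [-0.51 -0.86  0.  ]]
20
 (-10, 0.0, [21, 0, -33, 6, -38, 75])
 (20, 0.0, [14, 1, -31, 2, -38, 65])
 (50, 0.0, [9, 4, -30, -1, -35, 58])
 (80, 0.0, [6, 8, -32, -3, -30, 53])
 (110, 0.0, [7, 12, -36, -3, -23, 54])
 (140, 0.0, [10, 15, -41, 0, -15, 60])
 (170, 0.012, [16, 16, -46, 7, -9, 72])
 (200, 0.026, [21, 15, -48, 13, -9, 83])
 (230, 0.015, [25, 11, -53, 29, -9, 103])
 (260, 0.0, [30, 6, -49, 23, -17, 100])
30
 (-10, 0.0, [22, -4, -44, 16, -22, 84])
 (20, 0.0, [15, -2, -39, 6, -23, 69])
 (50, 0.0, [9, 1, -37, -2, -22, 56])
 (80, 0.0, [5, 6, -37, -8, -17, 48])
 (110, 0.0, [6, 10, -39, -12, -11, 44])
 (140, 0.032, [7, 14, -38, -22, -9, 35])
 (170, 0.077, [9, 15, -37, -31, -9, 28])
 (200, 0.121, [15, 14, -38, -30, -9, 34])
 (230, 0.128, [24, 11, -44, -9, -9, 63])
 (260, 0.104, [27, 5, -53, 29, -9, 104])
40
 (-10, 0.05, [19, -6, -50, 21, -9, 88])
 (20, 0.022, [14, -4, -46, 7, -9, 
[... 478 characters left out ...]
, -50, -15, -2])
 (110, 0.0, [-13, 10, -30, -68, -17, -24])
 (140, 0.0, [-17, 14, -32, -84, -19, -44])
 (170, 0.0, [-17, 16, -35, -98, -19, -59])
 (200, 0.0, [-14, 15, -37, -106, -17, -64])
 (230, 0.009, [-3, 10, -36, -98, -9, -48])
 (260, 0.088, [-1, 5, -37, -100, -9, -48])
50
 (-10, 0.097, [9, -5, -36, -45, -9, 14])
 (20, 0.04, [6, -4, -36, -39, -9, 18])
 (50, 0.0, [-4, 0, -32, -52, -14, -1])
 (80, 0.0, [-16, 6, -30, -70, -21, -27])
 (110, 0.0, [-23, 12, -31, -85, -25, -48])
 (140, 0.0, [-26, 17, -35, -100, -28, -67])
 (170, 0.0, [-27, 19, -40, -113, -30, -82])
 (200, 0.0, [-24, 19, -44, -121, -30, -89])
 (230, 0.0, [-17, 13, -43, -121, -24, -82])
 (260, 0.004, [-2, 5, -37, -102, -9, -50])
```

```bash
sed -i 's/@E("x",q\[5\])/@E("x",-q[5])/' fk.py
cat > feas.py <<'E'
from fk import *
lo=np.array([-179,-69,-61,-181,-171.]);hi=np.array([179,118,80.,117,-11.])
def zdir(t,az):
    t=np.radians(t);a=PP[2]+np.radians(az);return np.array([np.sin(t)*np.cos(a),np.sin(t)*np.sin(a),-np.cos(t)])
def ik5(p,z,q0):
    h=lambda q:np.r_[(fk(np.r_[q,0],P)[0]-p)*10,fk(np.r_[q,0],P)[1][:,0]-z]
    r=least_squares(h,np.clip(q0,lo+.1,hi-.1),bounds=(lo,hi),x_scale=50);return np.abs(r.fun).max(),r.x
if __name__=="__main__":
  for t in(25,35,45,55):
    for az in(-60,-30,0,30,60):
      for q0 in([20,0,-30,0,-40.],[0,10,-35,-90,-20.],[30,0,-30,60,-30.]):
        q=np.array(q0);bad=[]
        for a in range(-10,290,25):
            z=zdir(t,az);ctr=W(PP,(-.11,-.085*np.sin(np.radians(a)),.15+.085*np.cos(np.radians(a))))[0]-z*.007
            e,q=ik5(ctr,z,q)
            if e>.01:bad.append(a)
        print(t,az,q0[3],"bad",bad if len(bad)<9 else "many",q.round().tolist())
E
python3 feas.py
```

```text
25 -60 0 bad [] [38.0, 11.0, -48.0, 43.0, -38.0]
25 -60 -90 bad [] [38.0, 11.0, -48.0, 43.0, -38.0]
25 -60 60 bad [] [38.0, 11.0, -48.0, 43.0, -38.0]
25 -30 0 bad [115, 140, 165, 190, 215, 240] [27.0, 6.0, -58.0, 65.0, -20.0]
25 -30 -90 bad [115, 140, 165, 190, 215, 240] [27.0, 6.0, -58.0, 65.0, -20.0]
25 -30 60 bad [115, 140, 165, 190, 215, 240] [27.0, 6.0, -58.0, 65.0, -20.0]
25 0 0 bad [140, 165, 190, 215, 240, 265] [27.0, 5.0, -54.0, 36.0, -11.0]
25 0 -90 bad [140, 165, 190, 215, 240, 265] [27.0, 5.0, -54.0, 36.0, -11.0]
25 0 60 bad [140, 165, 190, 215, 240, 265] [27.0, 5.0, -54.0, 36.0, -11.0]
25 30 0 bad [] [21.0, 7.0, -34.0, -18.0, -27.0]
25 30 -90 bad [] [21.0, 7.0, -34.0, -18.0, -27.0]
25 30 60 bad [] [21.0, 7.0, -34.0, -18.0, -27.0]
25 60 0 bad [] [12.0, 12.0, -23.0, -30.0, -46.0]
25 60 -90 bad [] [12.0, 12.0, -23.0, -30.0, -46.0]
25 60 60 bad [] [12.0, 12.0, -23.0, -30.0, -46.0]
35 -60 0 bad [165, 190] [38.0, 12.0, -55.0, 61.0, -41.0]
35 -60 -90 bad many [-12.0, 5.0, -55.0, -181.0, -11.0]
35 -60 60 bad [165, 190] [38.0, 12.0, -55.0, 61.0, -41.0]
35 -30 0 bad many [6.0, 5.0
[... 1678 characters left out ...]
any [41.0, 18.0, -61.0, 82.0, -56.0]
55 -30 0 bad many [10.0, 7.0, -61.0, 117.0, -21.0]
55 -30 -90 bad [15, 40, 165, 190, 215, 240, 265] [-11.0, 8.0, -61.0, -181.0, -30.0]
55 -30 60 bad many [10.0, 7.0, -61.0, 117.0, -21.0]
55 0 0 bad [-10, 15] [-14.0, 6.0, -43.0, -121.0, -23.0]
55 0 -90 bad [-10, 15] [-14.0, 6.0, -43.0, -121.0, -23.0]
55 0 60 bad [-10, 15] [-14.0, 6.0, -43.0, -121.0, -23.0]
55 30 0 bad [] [-13.0, 11.0, -32.0, -83.0, -41.0]
55 30 -90 bad [] [-13.0, 11.0, -32.0, -83.0, -41.0]
55 30 60 bad [] [-13.0, 11.0, -32.0, -83.0, -41.0]
55 60 0 bad [] [-13.0, 20.0, -20.0, -65.0, -64.0]
55 60 -90 bad [] [-13.0, 20.0, -20.0, -65.0, -64.0]
55 60 60 bad [] [-13.0, 20.0, -20.0, -65.0, -64.0]
```

```bash
cat > feas2.py <<'E'
from feas import *
w=pickle.load(open("w3.pkl","rb"))
print("gauges",[at_z(w,np.array(u)/1.25,.05).round(3).tolist() for u in((650,85),(655,5),(600,45),(690,120),(575,215))])
for t in(50,55,60,65,70):
  for az in(10,15,20,25,30):
    z=zdir(t,az);ex=np.array([np.cos(PP[2]),np.sin(PP[2]),0]);n=z@ex
    q=np.array([-10,10,-32,-70,-35.]);bad=[];Q=[]
    for a in list(range(280,-11,-20)):
        ctr=W(PP,(-.11,-.085*np.sin(np.radians(a)),.15+.085*np.cos(np.radians(a))))[0]-z*.007
        e,q=ik5(ctr,z,q);Q.append(q)
        if e>.01:bad.append(a)
    print(t,az,"clear",round(1000*(-.051*n+.0375*np.sqrt(1-n*n)-.007*n),1),bad,"j5max",np.max([q[4] for q in Q]).round(),"maxstep",np.abs(np.diff(Q,axis=0)).max(0).round())
E
python3 feas2.py
```

```text
gauges [[0.313, -0.081, 0.05], [0.338, -0.16, 0.05], [0.385, -0.11, 0.05], [0.252, -0.053, 0.05], [0.351, 0.083, 0.05]]
50 10 clear -19.1 [280] j5max -11.0 maxstep [ 9.  5.  3. 15.  7.]
50 15 clear -17.7 [] j5max -16.0 maxstep [ 7.  5.  2. 13.  5.]
50 20 clear -15.7 [] j5max -23.0 maxstep [ 6.  5.  2. 10.  4.]
50 25 clear -13.3 [] j5max -29.0 maxstep [5. 4. 2. 7. 3.]
50 30 clear -10.4 [] j5max -35.0 maxstep [4. 4. 2. 6. 3.]
55 10 clear -24.6 [] j5max -21.0 maxstep [ 7.  6.  3. 11.  6.]
55 15 clear -23.0 [] j5max -26.0 maxstep [6. 5. 3. 9. 5.]
55 20 clear -20.7 [] j5max -31.0 maxstep [5. 5. 2. 7. 4.]
55 25 clear -17.9 [] j5max -36.0 maxstep [4. 5. 2. 6. 3.]
55 30 clear -14.7 [] j5max -41.0 maxstep [4. 5. 2. 5. 3.]
60 10 clear -29.9 [] j5max -31.0 maxstep [5. 7. 3. 7. 6.]
60 15 clear -28.0 [] j5max -36.0 maxstep [5. 6. 3. 7. 5.]
60 20 clear -25.4 [] j5max -39.0 maxstep [4. 6. 3. 6. 4.]
60 25 clear -22.3 [] j5max -43.0 maxstep [4. 5. 3. 5. 3.]
60 30 clear -18.7 [] j5max -47.0 maxstep [4. 5. 3. 4. 3.]
65 10 clear -34.9 [] j5max -39.0 maxstep [4. 7. 3. 5. 6.]
65 15 clear -32.6 [] j5max -45.0 maxstep [4. 7. 3. 5. 5.]
65 20 clear -29.7 [] j5max -48.0 maxstep [4. 6. 3. 4. 3.]
65 25 clear -26.3 [] j5max -50.0 maxstep [3. 6. 3. 4. 3.]
65 30 clear -22.3 [] j5max -53.0 maxstep [3. 5. 3. 3. 2.]
70 10 clear -39.5 [] j5max -47.0 maxstep [3. 8. 3. 4. 7.]
70 15 clear -36.9 [] j5max -52.0 maxstep [3. 7. 3. 4. 5.]
70 20 clear -33.6 [] j5max -56.0 maxstep [3. 7. 3. 4. 4.]
70 25 clear -29.7 [] j5max -58.0 maxstep [3. 6. 3. 3. 3.]
70 30 clear -25.4 [] j5max -60.0 maxstep [3. 5. 3. 3. 2.]
```

```bash
cat >> h.py <<'E'
def Rz(t,az,cam=1):  # tool z leaning t from down, azimuth az (deg) from press x; tool y parallel to wheel plane; cam=1: tool x (camera side) up
    t=np.radians(t);a=PP[2]+np.radians(az);z=np.array([np.sin(t)*np.cos(a),np.sin(t)*np.sin(a),-np.cos(t)])
    ex=np.array([np.cos(PP[2]),np.sin(PP[2]),0]);y=np.cross(z,ex);y/=np.linalg.norm(y)
    if cam*np.cross(y,z)[2]<0:y=-y
    return np.c_[np.cross(y,z),y,z]
def orb(a,t=60,az=20,r=.085,cross=.007,back=0,cam=1):
    a=np.radians(a);R=Rz(t,az,cam);return W(PP,(-.11,-r*np.sin(a),.15+r*np.cos(a)))[0]-R[:,2]*(cross+back),R
E
cat > plan.py <<'E'
from feas import *
from station import sense
s=sense();R=fk(s["joints"],P)[1];B=R.T@s["ee_rot"];print(B.round(3))
lo6=np.r_[lo,-177];hi6=np.r_[hi,177]
def ik6(p,M,q0):
    h=lambda q:np.r_[(fk(q,P)[0]-p)*10,Ro.from_matrix(M.T@fk(q,P)[1]@B).as_rotvec()]
    r=least_squares(h,np.clip(q0,lo6+.1,hi6-.1),bounds=(lo6,hi6),x_scale=50);return np.abs(r.fun).max(),r.x
def wristpt(q):
    L=P.copy();L[6]=0;L2=L.copy();L2[7]=0
    return fk(q,L2)[0].round(3),fk(q,L)[0].round(3)
if __name__=="__main__":
  for cam in(1,-1):
   for j6 in(-100,0,100):
    q=np.r_[-10,10,-32,-70,-35,j6];print("cam",cam,j6)
    for a in(280,230,180,130,80,30,-10):
      e,q=ik6(*orb(a,cam=cam),q);print(a,round(e,3),q.round().tolist(),*wristpt(q))
E
python3 plan.py
```

```text
[[ 0.  0.  1.]
 [-1.  0.  0.]
 [-0. -1.  0.]]
cam 1 -100
280 0.023 [-18.0, 8.0, -37.0, -98.0, -41.0, -177.0] [ 0.358 -0.118  0.416] [ 0.256 -0.061  0.306]
230 0.0 [-25.0, 21.0, -40.0, -105.0, -48.0, -158.0] [ 0.369 -0.175  0.317] [ 0.264 -0.08   0.243]
180 0.0 [-33.0, 28.0, -36.0, -100.0, -51.0, -156.0] [ 0.379 -0.244  0.282] [ 0.275 -0.144  0.212]
130 0.0 [-36.0, 24.0, -29.0, -89.0, -52.0, -170.0] [ 0.392 -0.281  0.338] [ 0.287 -0.209  0.243]
80 0.064 [-37.0, 17.0, -27.0, -85.0, -54.0, -177.0] [ 0.375 -0.279  0.411] [ 0.279 -0.224  0.296]
30 0.149 [-35.0, 9.0, -30.0, -89.0, -55.0, -177.0] [ 0.343 -0.236  0.455] [ 0.259 -0.181  0.33 ]
-10 0.161 [-29.0, 5.0, -34.0, -94.0, -50.0, -177.0] [ 0.33  -0.181  0.462] [ 0.248 -0.125  0.337]
cam 1 0
280 0.007 [-16.0, 8.0, -36.0, -94.0, -39.0, 177.0] [ 0.364 -0.104  0.429] [ 0.262 -0.062  0.314]
230 0.129 [-17.0, 16.0, -35.0, -91.0, -38.0, 177.0] [ 0.406 -0.122  0.376] [ 0.289 -0.083  0.275]
180 0.159 [-24.0, 22.0, -31.0, -86.0, -42.0, 177.0] [ 0.429 -0.188  0.347] [ 0.308 -0.149  0.251]
130 0.089 [-31.0, 22.0, -27.0, -82.0, -48.0, 177.0] [ 0.41
[... 2332 characters left out ...]
6] [ 0.273 -0.13   0.381]
cam -1 100
280 0.0 [-16.0, 8.0, -36.0, -95.0, -39.0, -2.0] [ 0.363 -0.107  0.426] [ 0.26  -0.062  0.312]
230 0.0 [-25.0, 21.0, -40.0, -105.0, -48.0, 22.0] [ 0.369 -0.175  0.317] [ 0.264 -0.08   0.243]
180 0.0 [-33.0, 28.0, -36.0, -100.0, -51.0, 24.0] [ 0.379 -0.244  0.282] [ 0.275 -0.144  0.212]
130 0.0 [-36.0, 24.0, -29.0, -89.0, -52.0, 10.0] [ 0.392 -0.281  0.338] [ 0.287 -0.209  0.243]
80 0.0 [-34.0, 15.0, -25.0, -80.0, -52.0, -6.0] [ 0.39  -0.261  0.432] [ 0.29  -0.227  0.312]
30 0.0 [-27.0, 6.0, -26.0, -76.0, -48.0, -19.0] [ 0.372 -0.188  0.503] [ 0.283 -0.186  0.371]
-10 0.0 [-19.0, 1.0, -29.0, -77.0, -42.0, -24.0] [ 0.357 -0.12   0.516] [ 0.273 -0.13   0.381]
```

```bash
cat > tr.py <<'E'
from plan import *
s=sense();q=s["joints"];x0=s["tcp_pos"]
pe,_=orb(0,t=55,back=.06,cam=-1)
wp=[(x0+[0,0,0],30,20),(x0+[0,-.03,0],30,55),(pe+[-.03,-.05,.06],45,55),(pe+[-.02,-.02,.04],55,35),(pe,55,20)]
for i,(x,t,az) in enumerate(wp):
    e,q=ik6(x,Rz(t,az,-1),q);print(x.round(3),t,az,round(e,4),q.round().tolist(),wristpt(q)[1])
print([delta(wp[i][0],Rz(*wp[i][1:],-1)) for i in range(2)])
for a in(0,90,180,270):
    x,M=orb(a,t=55,cam=-1);print(a,x.round(3),"cam",(x+M@[.071,0,-.143]).round(3),"bodycorner",[(x+M@[.0375,sy,-sz]).round(3).tolist() for sy in(.095,-.095) for sz in(.051,.15)])
E
python3 tr.py|tail -n +2
```

```text
[-1.  0.  0.]
 [-0. -1.  0.]]
[ 0.418 -0.025  0.35 ] 30 20 0.0 [12.0, -15.0, -25.0, -11.0, -51.0, -90.0] [ 0.293 -0.097  0.599]
[ 0.418 -0.055  0.35 ] 30 55 0.0 [-7.0, -3.0, -10.0, -29.0, -76.0, -71.0] [ 0.357 -0.186  0.599]
[ 0.418 -0.094  0.333] 45 55 0.0 [-25.0, 3.0, -8.0, -45.0, -83.0, -56.0] [ 0.333 -0.278  0.537]
[ 0.428 -0.064  0.313] 55 35 0.0 [-27.0, -3.0, -19.0, -58.0, -67.0, -47.0] [ 0.262 -0.231  0.478]
[ 0.448 -0.044  0.273] 55 20 0.0 [-18.0, -6.0, -27.0, -61.0, -44.0, -37.0] [ 0.245 -0.162  0.438]
[[-0.101, 0.424, 0.274, 0.0, 0.0, 0.0], [-0.335, 0.593, 0.407, 0.699, -2.844, -0.65]]
0 [ 0.491 -0.019  0.239] cam [ 0.341 -0.062  0.272] bodycorner [[0.414, 0.052, 0.284], [0.344, 0.011, 0.341], [0.444, -0.116, 0.201], [0.374, -0.157, 0.257]]
90 [ 0.506 -0.103  0.154] cam [ 0.356 -0.146  0.187] bodycorner [[0.429, -0.032, 0.199], [0.359, -0.072, 0.256], [0.459, -0.2, 0.116], [0.389, -0.24, 0.172]]
180 [ 0.491 -0.019  0.069] cam [ 0.341 -0.062  0.102] bodycorner [[0.414, 0.052, 0.114], [0.344, 0.011, 0.171], [0.444, -0.116, 0.031], [0.374, -0.157, 0.087]]
270 [0.476 0.064 0.154] cam [0.326 0.021 0.187] bodycorner [[0.399, 0.136, 0.199], [0.329, 0.095, 0.256], [0.429, -0.032, 0.116], [0.359, -0.073, 0.172]]
```

>>> arm_command([
  [-0.025, 0.11, 0.07, 0, 0, 0, 1],
  [-0.05, 0.21, 0.14, 0, 0, 0, 1],
  [-0.075, 0.32, 0.205, 0, 0, 0, 1],
  [-0.1, 0.42, 0.27, 0, 0, 0, 1],
  [-0.16, 0.465, 0.305, 0.2, -0.7, -0.2, 1],
  [-0.22, 0.51, 0.34, 0.4, -1.4, -0.3, 1],
  [-0.28, 0.55, 0.375, 0.5, -2.1, -0.5, 1],
  [-0.335, 0.59, 0.41, 0.7, -2.8, -0.65, 1],
])

```text
time_s: 10.25
tcp_pos: [0.4188, -0.0564, 0.3525]
ee_rot: [[-0.964, -0.157, 0.214], [-0.043, 0.888, 0.458], [-0.262, 0.432, -0.863]]
wrist_force: [0.5, 1.2, -0.9]
gripper_width: 0.004
gripper_force: 0.0
```

```bash
cat > tr2.py <<'E'
from plan import *
s=sense();q=s["joints"];print(s["tcp_pos"],q.round(1))
A=12
pe,_=orb(0,t=55,az=A,back=.06,cam=-1)
wp=[(pe+[-.03,-.05,.06],45,55),(pe+[-.02,-.02,.04],55,35),(pe,55,A)]
for i,(x,t,az) in enumerate(wp):
    e,q=ik6(x,Rz(t,az,-1),q);print(x.round(3),t,az,round(e,4),q.round().tolist(),delta(x,Rz(t,az,-1)))
E
python3 tr2.py
```

```text
[[ 0.  0.  1.]
 [-1.  0.  0.]
 [ 0. -1.  0.]]
[ 0.41879064 -0.05641019  0.3524588 ] [ -7.6  -3.2  -9.4 -29.8 -76.  -70.9]
[ 0.415 -0.087  0.333] 45 55 0.0 [-24.0, 2.0, -9.0, -46.0, -82.0, -57.0] [-0.225, -0.122, 0.082, 1.006, -3.482, 0.157]
[ 0.425 -0.057  0.313] 55 35 0.0 [-27.0, -4.0, -20.0, -58.0, -66.0, -47.0] [-0.211, -0.438, 0.117, 0.436, -1.839, 3.47]
[ 0.445 -0.037  0.273] 55 12 0.0 [-9.0, -10.0, -32.0, -57.0, -31.0, -38.0] [0.13, -0.633, -0.094, -0.532, -2.103, 8.265]
```

>>> arm_command([
  [-0.11, -0.06, 0.04, 0.5, -1.7, 0, 1],
  [-0.22, -0.12, 0.08, 1.0, -3.4, 0.1, 1],
  [-0.22, -0.23, 0.09, 0.8, -2.9, 1.3, 1],
  [-0.215, -0.33, 0.105, 0.6, -2.4, 2.4, 1],
  [-0.21, -0.44, 0.117, 0.4, -1.9, 3.4, 1],
  [-0.11, -0.5, 0.05, 0.1, -1.9, 4.7, 1],
  [-0.01, -0.55, 0, -0.2, -2.0, 6.0, 1],
  [0.07, -0.6, -0.05, -0.4, -2.1, 7.2, 1],
])

```text
time_s: 10.92
tcp_pos: [0.4405, -0.0427, 0.2817]
ee_rot: [[-0.659, -0.162, 0.734], [0.159, 0.924, 0.347], [-0.735, 0.345, -0.584]]
wrist_force: [1.1, 2.6, -0.5]
gripper_width: 0.008
gripper_force: 0.0
```

>>> arm_command([
  [0.06, -0.035, -0.045, 0, 0, 0.6, 1],
  [0.06, -0.035, -0.045, 0, 0, 0.6, 1],
  [0.06, -0.035, -0.045, 0, 0, 0.6, 1],
])

```text
time_s: 11.17
tcp_pos: [0.4444, -0.0377, 0.2783]
ee_rot: [[-0.631, -0.154, 0.76], [0.126, 0.947, 0.296], [-0.765, 0.283, -0.578]]
wrist_force: [-0.3, -0.6, 0.1]
gripper_width: 0.003
gripper_force: 0.0
```

```bash
cat > o.py <<'E'
import sys
from h import *
from station import *
s=sense();print(s["time_s"],"tcp",s["tcp_pos"].round(4),"F",s["wrist_force"].round(1),"j",s["joints"].round(1))
# position in wheel: finger axis piercing point
M=s["ee_rot"];h=W(PP,(-.11,0,.15))[0];ex=np.array([np.cos(PP[2]),np.sin(PP[2]),0]);ey=np.array([-ex[1],ex[0],0])
k=((h-s["tcp_pos"])@ex)/(M[:,2]@ex);q=s["tcp_pos"]+k*M[:,2]-h
print("pierce ahead %.4f  r %.4f a %.1f"%(k,np.hypot(q@ey,q[2]),np.degrees(np.arctan2(-q@ey,q[2]))))
for a in sys.argv[1:]:
    v=[float(u) for u in a.split(",")];x,R=orb(v[0],t=55,az=12,cam=-1,back=v[1] if len(v)>1 else 0,r=v[2] if len(v)>2 else .085);print(a,delta(x,R,s))
E
python3 o.py 0,0.06 0 20
```

```text
11.1667 tcp [ 0.4444 -0.0377  0.2783] F [-0.3 -0.6  0.1] j [ -6.9 -11.2 -32.  -53.6 -28.6 -43.1]
pierce ahead 0.0677  r 0.0891 a 0.8
0,0.06 [-0.014, -0.001, -0.008, 0.352, -0.084, 0.333]
0 [-0.014, -0.001, -0.008, 0.348, -0.002, 6.332]
20 [-0.014, -0.001, -0.008, 0.056, -2.935, 6.171]
```

```bash
python3 o.py -20,0.05 -20 0 10
```

```text
11.1667 tcp [ 0.4444 -0.0377  0.2783] F [-0.3 -0.6  0.1] j [ -6.9 -11.2 -32.  -53.6 -28.6 -43.1]
pierce ahead 0.0677  r 0.0891 a 0.8
-20,0.05 [-0.014, -0.001, -0.008, 1.428, 2.573, 2.086]
-20 [-0.014, -0.001, -0.008, 1.424, 2.641, 7.086]
0 [-0.014, -0.001, -0.008, 0.348, -0.002, 6.332]
10 [-0.014, -0.001, -0.008, 0.099, -1.454, 6.174]
```

>>> arm_command([
  [-0.014, 0, -0.01, 1.0, 2.2, 0, 1],
  [-0.014, 0, -0.01, 1.4, 2.6, 2.5, 1],
  [-0.014, 0, -0.01, 1.4, 2.6, 5.5, 1],
  [-0.014, 0, -0.01, 1.4, 2.6, 7.1, 1],
  [-0.014, 0, -0.01, 1.4, 2.6, 7.1, 1],
  [-0.014, 0, -0.01, 0.9, 1.3, 6.7, 1],
  [-0.014, 0, -0.01, 0.35, 0, 6.3, 1],
  [-0.014, 0, -0.01, 0.1, -1.45, 6.2, 1],
])

```text
time_s: 11.83
tcp_pos: [0.4947, -0.0368, 0.2401]
ee_rot: [[-0.626, -0.167, 0.762], [0.119, 0.945, 0.305], [-0.771, 0.281, -0.571]]
wrist_force: [-0.2, 0.4, -0.8]
gripper_width: 0.005
gripper_force: 0.0
```

```bash
python3 o.py 15 20 25 30 35 40 45 50
```

```text
11.8333 tcp [ 0.4947 -0.0368  0.2401] F [-0.2  0.4 -0.8] j [-12.   -1.5 -28.4 -66.2 -29.9 -26.1]
pierce ahead 0.0057  r 0.0889 a 12.3
15 [-0.004, 0.004, 0.002, 0.294, -0.424, 0.087]
20 [-0.004, 0.004, 0.002, 0.305, -1.166, 0.097]
25 [-0.004, 0.004, 0.002, 0.369, -1.903, 0.145]
30 [-0.004, 0.004, 0.002, 0.483, -2.63, 0.232]
35 [-0.004, 0.004, 0.002, 0.648, -3.343, 0.356]
40 [-0.004, 0.004, 0.002, 0.863, -4.034, 0.516]
45 [-0.004, 0.004, 0.002, 1.125, -4.7, 0.712]
50 [-0.004, 0.004, 0.002, 1.432, -5.334, 0.941]
```

```bash
python3 o.py 18 24 31 38 45 52 59 66|tail -8
```

```text
18 [-0.004, 0.004, 0.002, 0.295, -0.869, 0.088]
24 [-0.004, 0.004, 0.002, 0.352, -1.756, 0.133]
31 [-0.004, 0.004, 0.002, 0.512, -2.774, 0.254]
38 [-0.004, 0.004, 0.002, 0.771, -3.76, 0.448]
45 [-0.004, 0.004, 0.002, 1.125, -4.7, 0.712]
52 [-0.004, 0.004, 0.002, 1.568, -5.578, 1.042]
59 [-0.004, 0.004, 0.002, 2.094, -6.383, 1.433]
66 [-0.004, 0.004, 0.002, 2.695, -7.102, 1.879]
```

>>> arm_command([
  [0, 0, 0, 0.3, -0.9, 0.1, 1],
  [0, 0, 0, 0.35, -1.75, 0.15, 1],
  [0, 0, 0, 0.5, -2.75, 0.25, 1],
  [0, 0, 0, 0.75, -3.75, 0.45, 1],
  [0, 0, 0, 1.15, -4.7, 0.7, 1],
  [0, 0, 0, 1.55, -5.6, 1.05, 1],
  [0, 0, 0, 2.1, -6.4, 1.45, 1],
  [0, 0, 0, 2.7, -7.1, 1.9, 1],
])

```text
time_s: 12.5
tcp_pos: [0.5042, -0.0943, 0.1883]
ee_rot: [[-0.625, -0.167, 0.763], [0.121, 0.944, 0.306], [-0.771, 0.283, -0.57]]
wrist_force: [1.4, 2.2, 1.5]
gripper_width: 0.008
gripper_force: 1.1
```

```bash
python3 o.py 66 72 79 86 92 98 104 110
```

```text
12.5 tcp [ 0.5042 -0.0943  0.1883] F [1.4 2.2 1.5] j [-26.    8.  -26.8 -75.9 -38.9  -5.9]
pierce ahead 0.0066  r 0.0845 a 65.9
66 [-0.002, 0.006, 0.0, -0.023, -0.049, -0.051]
72 [-0.002, 0.006, 0.0, 0.545, -0.59, 0.369]
79 [-0.002, 0.006, 0.0, 1.26, -1.124, 0.898]
86 [-0.002, 0.006, 0.0, 2.023, -1.546, 1.462]
92 [-0.002, 0.006, 0.0, 2.706, -1.813, 1.966]
98 [-0.002, 0.006, 0.0, 3.407, -1.989, 2.484]
104 [-0.002, 0.006, 0.0, 4.119, -2.074, 3.01]
110 [-0.002, 0.006, 0.0, 4.835, -2.066, 3.539]
```

>>> arm_command([
  [0, 0.006, 0, 0.55, -0.6, 0.35, 1],
  [0, 0.006, 0, 1.25, -1.1, 0.9, 1],
  [0, 0.006, 0, 2.0, -1.55, 1.45, 1],
  [0, 0.006, 0, 2.7, -1.8, 1.95, 1],
  [0, 0.006, 0, 3.4, -2.0, 2.5, 1],
  [0, 0.006, 0, 4.1, -2.05, 3.0, 1],
  [0, 0.006, 0, 4.85, -2.05, 3.55, 1],
])

```text
time_s: 13.08
tcp_pos: [0.505, -0.0975, 0.1251]
ee_rot: [[-0.628, -0.167, 0.76], [0.119, 0.945, 0.306], [-0.769, 0.282, -0.574]]
wrist_force: [1.7, -0.1, 2.2]
gripper_width: 0.004
gripper_force: 1.1
```

```bash
python3 o.py 114 119 124 130 136 142 148 154 160
```

```text
13.0833 tcp [ 0.505  -0.0975  0.1251] F [ 1.7 -0.1  2.2] j [-30.9  16.4 -29.2 -85.7 -40.9  11.3]
pierce ahead 0.0065  r 0.0853 a 109.6
114 [-0.003, 0.001, 0.001, 0.522, 0.091, 0.335]
119 [-0.003, 0.001, 0.001, 1.108, 0.221, 0.771]
124 [-0.003, 0.001, 0.001, 1.682, 0.414, 1.198]
130 [-0.003, 0.001, 0.001, 2.35, 0.728, 1.695]
136 [-0.003, 0.001, 0.001, 2.989, 1.126, 2.17]
142 [-0.003, 0.001, 0.001, 3.59, 1.605, 2.617]
148 [-0.003, 0.001, 0.001, 4.148, 2.161, 3.031]
154 [-0.003, 0.001, 0.001, 4.657, 2.785, 3.409]
160 [-0.003, 0.001, 0.001, 5.111, 3.473, 3.745]
```

>>> arm_command([
  [0, 0, 0, 0.5, 0.1, 0.35, 1],
  [0, 0, 0, 1.1, 0.2, 0.75, 1],
  [0, 0, 0, 1.7, 0.4, 1.2, 1],
  [0, 0, 0, 2.35, 0.75, 1.7, 1],
  [0, 0, 0, 3.0, 1.15, 2.15, 1],
  [0, 0, 0, 3.6, 1.6, 2.6, 1],
  [0, 0, 0, 4.15, 2.15, 3.05, 1],
  [0, 0, 0, 4.15, 2.15, 3.05, 1],
])

```text
time_s: 13.75
tcp_pos: [0.4969, -0.0624, 0.08]
ee_rot: [[-0.631, -0.165, 0.758], [0.12, 0.945, 0.306], [-0.766, 0.284, -0.577]]
wrist_force: [-0.5, -0.2, 0.2]
gripper_width: 0.004
gripper_force: 0.0
```

```bash
python3 o.py 150 155 160 165 170 175 180 185
```

```text
13.75 tcp [ 0.4969 -0.0624  0.08  ] F [-0.5 -0.2  0.2] j [-31.7  22.  -34.  -96.8 -41.5  26.8]
pierce ahead 0.0087  r 0.0870 a 149.6
150 [-0.004, -0.003, -0.002, -0.07, 0.183, 0.117]
155 [-0.004, -0.003, -0.002, 0.343, 0.717, 0.425]
160 [-0.004, -0.003, -0.002, 0.718, 1.293, 0.703]
165 [-0.004, -0.003, -0.002, 1.051, 1.908, 0.95]
170 [-0.004, -0.003, -0.002, 1.34, 2.556, 1.164]
175 [-0.004, -0.003, -0.002, 1.583, 3.234, 1.343]
180 [-0.004, -0.003, -0.002, 1.777, 3.935, 1.486]
185 [-0.004, -0.003, -0.002, 1.922, 4.654, 1.591]
```

>>> arm_command([
  [0, 0, 0, 0.35, 0.7, 0.45, 1],
  [0, 0, 0, 0.7, 1.3, 0.7, 1],
  [0, 0, 0, 1.05, 1.9, 0.95, 1],
  [0, 0, 0, 1.35, 2.55, 1.15, 1],
  [0, 0, 0, 1.6, 3.25, 1.35, 1],
  [0, 0, 0, 1.8, 3.95, 1.5, 1],
])

```text
time_s: 14.25
tcp_pos: [0.4914, -0.0182, 0.0697]
ee_rot: [[-0.63, -0.166, 0.759], [0.117, 0.945, 0.304], [-0.768, 0.281, -0.576]]
wrist_force: [0.7, -4.3, 2.1]
gripper_width: 0.005
gripper_force: 1.8
```

```bash
python3 - <<'E'
from h import *
from station import *
c=capture("side");pickle.dump(c,open("s2.pkl","wb"))
a=cv2.resize(c["pixels"][130:240,290:430],(560,440),interpolation=cv2.INTER_CUBIC)
cv2.imwrite("pics/s2.png",a)
E
python3 o.py 184 188 192 196 200 204
```

```text
14.3 tcp [ 0.4905 -0.0167  0.0694] F [ 1.8 -1.3  0.6] j [ -29.3   23.3  -38.3 -105.4  -41.4   35.6]
pierce ahead 0.0065  r 0.0843 a -178.9
184 [-0.004, -0.002, 0.0, 0.136, 0.392, 0.047]
188 [-0.004, -0.002, 0.0, 0.223, 0.976, 0.11]
192 [-0.004, -0.002, 0.0, 0.277, 1.565, 0.148]
196 [-0.004, -0.002, 0.0, 0.298, 2.158, 0.162]
200 [-0.004, -0.002, 0.0, 0.285, 2.751, 0.151]
204 [-0.004, -0.002, 0.0, 0.24, 3.341, 0.115]
```

View pics/s2.png

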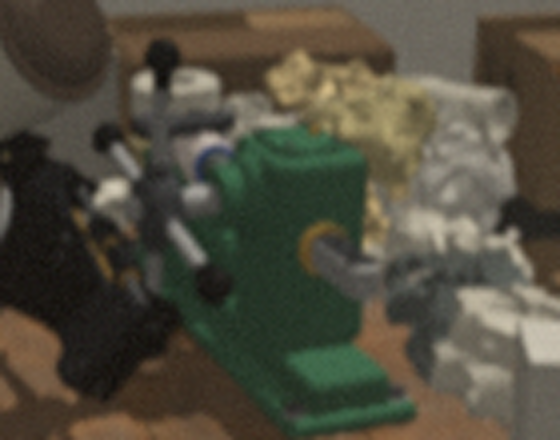

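The side view shows knobs at (163,55), (108,135) and (212,283) and a shorter ram bar, so the capstan is turning and the finger is still behind its spoke. I'll fit theta from these points.

Run:
```python
from h import *
c=pickle.load(open("s2.pkl","rb"));k=np.array([(163,55),(108,135),(212,283)])/4+[290,130]-.4
S0=pickle.load(open("cap0.pkl","rb"))["side"];k0=np.array([(167,52),(228,38),(190,242),(255,247)])/3.53+[270,140]-.35
for nm,cc,kk in(("start",S0,k0),("now",c,k)):
  f=lambda t:(cdist(proj(cc,W(PP,knobs(t[0]))),kk).min(0)**2).sum()
  ts=np.arange(0,1.57,.01);v=[f([t]) for t in ts];print(nm,ts[int(np.argmin(v))],min(v))
```

```text
start 0.46 5.410103594052526
now 0.16 5.049630235768523
```

>>> arm_command([
  [0, 0, 0, 0.15, 0.4, 0.05, 1],
  [0, 0, 0, 0.2, 1.0, 0.1, 1],
  [0, 0, 0, 0.3, 1.55, 0.15, 1],
  [0, 0, 0, 0.3, 2.15, 0.15, 1],
  [0, 0, 0, 0.3, 2.75, 0.15, 1],
  [0, 0, 0, 0.25, 3.3, 0.1, 1],
])

```text
time_s: 14.8
tcp_pos: [0.485, 0.0129, 0.0758]
ee_rot: [[-0.631, -0.164, 0.758], [0.117, 0.946, 0.302], [-0.767, 0.279, -0.578]]
wrist_force: [0.5, -7.4, 0.5]
gripper_width: 0.006
gripper_force: 3.1
```

```bash
cat >> o.py <<'E'
a=np.arctan2(-q@ey,q[2]);tan=-np.cos(a)*ey-np.sin(a)*np.array([0,0,1]);F=s["wrist_force"]
Ft=-F@tan;print("tangential F %.1f radial %.1f ex %.1f  -> ram ~%.0f N (minus friction)"%(Ft,F@(-np.sin(a)*ey+np.cos(a)*np.array([0,0,1])),F@ex,Ft*np.hypot(q@ey,q[2])/.02))
E
python3 o.py 206 208 210 212 214 216
```

```text
14.8 tcp [0.485  0.0129 0.0758] F [ 0.5 -7.4  0.5] j [ -26.4   21.7  -40.5 -109.2  -40.    37.3]
pierce ahead 0.0068  r 0.0843 a -157.9
206 [-0.008, -0.003, 0.002, -0.005, 0.57, -0.031]
208 [-0.008, -0.003, 0.002, -0.048, 0.862, -0.065]
210 [-0.008, -0.003, 0.002, -0.1, 1.151, -0.106]
212 [-0.008, -0.003, 0.002, -0.159, 1.438, -0.153]
214 [-0.008, -0.003, 0.002, -0.227, 1.722, -0.206]
216 [-0.008, -0.003, 0.002, -0.302, 2.003, -0.264]
tangential F 6.6 radial -3.3 ex -0.8  -> ram ~28 N (minus friction)
```

>>> arm_command([
  [0, 0, 0, 0, 0.4, 0, 1],
  [0, 0, 0, 0, 0.6, -0.05, 1],
  [0, 0, 0, -0.05, 0.85, -0.05, 1],
  [0, 0, 0, -0.05, 0.85, -0.05, 1],
])

```text
time_s: 15.13
tcp_pos: [0.4826, 0.0214, 0.0787]
ee_rot: [[-0.632, -0.165, 0.757], [0.116, 0.946, 0.303], [-0.766, 0.28, -0.579]]
wrist_force: [0.2, -5.7, 0.2]
gripper_width: 0.006
gripper_force: 2.2
```

```bash
python3 o.py 210 212 214 216 218
```

```text
15.1333 tcp [0.4826 0.0214 0.0787] F [ 0.2 -5.7  0.2] j [ -25.4   21.   -41.  -109.9  -39.6   37.2]
pierce ahead 0.0078  r 0.0861 a -151.7
210 [-0.006, -0.004, 0.002, -0.127, 0.224, -0.019]
212 [-0.006, -0.004, 0.002, -0.187, 0.511, -0.065]
214 [-0.006, -0.004, 0.002, -0.254, 0.795, -0.118]
216 [-0.006, -0.004, 0.002, -0.33, 1.076, -0.176]
218 [-0.006, -0.004, 0.002, -0.413, 1.354, -0.24]
tangential F 4.8 radial -2.8 ex -0.8  -> ram ~21 N (minus friction)
```

>>> arm_command([
  [0, 0, 0, -0.1, 0.25, 0, 1],
  [0, 0, 0, -0.2, 0.5, -0.05, 1],
  [0, 0, 0, -0.25, 0.8, -0.1, 1],
  [0, 0, 0, -0.25, 0.8, -0.1, 1],
])

```text
time_s: 15.47
tcp_pos: [0.4815, 0.0284, 0.0831]
ee_rot: [[-0.633, -0.165, 0.756], [0.116, 0.946, 0.303], [-0.765, 0.279, -0.58]]
wrist_force: [-1.3, -5.9, -0.4]
gripper_width: 0.004
gripper_force: 2.5
```

```bash
python3 o.py 216 218 220 222 224
```

```text
15.4667 tcp [0.4815 0.0284 0.0831] F [-1.3 -5.9 -0.4] j [ -24.3   19.9  -41.2 -110.1  -38.7   36.1]
pierce ahead 0.0077  r 0.0859 a -146.2
216 [-0.007, -0.006, 0.002, -0.149, 0.275, -0.045]
218 [-0.007, -0.006, 0.002, -0.232, 0.552, -0.109]
220 [-0.007, -0.006, 0.002, -0.323, 0.826, -0.179]
222 [-0.007, -0.006, 0.002, -0.422, 1.095, -0.255]
224 [-0.007, -0.006, 0.002, -0.528, 1.36, -0.337]
tangential F 4.9 radial -2.7 ex -2.3  -> ram ~21 N (minus friction)
```

>>> arm_command([
  [0, 0, 0, -0.15, 0.25, -0.05, 1],
  [0, 0, 0, -0.25, 0.55, -0.1, 1],
  [0, 0, 0, -0.35, 0.85, -0.2, 1],
  [0, 0, 0, -0.4, 1.0, -0.25, 1],
  [0, 0, 0, -0.4, 1.0, -0.25, 1],
])

```text
time_s: 15.88
tcp_pos: [0.48, 0.0366, 0.0901]
ee_rot: [[-0.634, -0.165, 0.756], [0.115, 0.946, 0.303], [-0.765, 0.279, -0.581]]
wrist_force: [-0.7, -6.1, -0.5]
gripper_width: 0.006
gripper_force: 2.5
```

```bash
python3 o.py 223 225 227 229 231
```

```text
15.8833 tcp [0.48   0.0366 0.0901] F [-0.7 -6.1 -0.5] j [ -22.6   18.4  -41.2 -109.9  -37.4   34.1]
pierce ahead 0.0077  r 0.0854 a -138.9
223 [-0.007, -0.007, 0.002, -0.124, 0.234, -0.031]
225 [-0.007, -0.007, 0.002, -0.233, 0.496, -0.115]
227 [-0.007, -0.007, 0.002, -0.35, 0.754, -0.205]
229 [-0.007, -0.007, 0.002, -0.474, 1.006, -0.3]
231 [-0.007, -0.007, 0.002, -0.605, 1.253, -0.401]
tangential F 4.8 radial -3.5 ex -1.8  -> ram ~20 N (minus friction)
```

>>> arm_command([
  [0, 0, 0, -0.1, 0.25, -0.05, 1],
  [0, 0, 0, -0.25, 0.5, -0.1, 1],
  [0, 0, 0, -0.35, 0.75, -0.2, 1],
  [0, 0, 0, -0.45, 0.95, -0.3, 1],
  [0, 0, 0, -0.45, 0.95, -0.3, 1],
])

```text
time_s: 16.3
tcp_pos: [0.4785, 0.0441, 0.0976]
ee_rot: [[-0.635, -0.165, 0.755], [0.115, 0.946, 0.303], [-0.764, 0.279, -0.581]]
wrist_force: [-1.6, -6.1, -1.5]
gripper_width: 0.009
gripper_force: 2.5
```

```bash
python3 o.py 230 232 234 236 238
```

```text
16.3 tcp [0.4785 0.0441 0.0976] F [-1.6 -6.1 -1.5] j [ -20.9   16.6  -41.1 -109.4  -35.9   31.7]
pierce ahead 0.0079  r 0.0856 a -131.7
230 [-0.007, -0.008, 0.002, -0.143, 0.18, -0.025]
232 [-0.007, -0.008, 0.002, -0.277, 0.423, -0.128]
234 [-0.007, -0.008, 0.002, -0.418, 0.661, -0.236]
236 [-0.007, -0.008, 0.002, -0.565, 0.892, -0.349]
238 [-0.007, -0.008, 0.002, -0.719, 1.117, -0.467]
tangential F 5.0 radial -3.3 ex -2.7  -> ram ~21 N (minus friction)
```

>>> arm_command([
  [0, 0, 0, -0.15, 0.2, 0, 1],
  [0, 0, 0, -0.3, 0.45, -0.15, 1],
  [0, 0, 0, -0.4, 0.65, -0.25, 1],
  [0, 0, 0, -0.55, 0.9, -0.35, 1],
  [0, 0, 0, -0.55, 0.9, -0.35, 1],
])

```text
time_s: 16.72
tcp_pos: [0.4772, 0.0501, 0.1054]
ee_rot: [[-0.636, -0.163, 0.754], [0.114, 0.947, 0.301], [-0.763, 0.278, -0.584]]
wrist_force: [-1.6, -7.1, -3.6]
gripper_width: 0.008
gripper_force: 3.5
```

```bash
python3 o.py 237 239 241 243 245
```

```text
16.7167 tcp [0.4772 0.0501 0.1054] F [-1.6 -7.1 -3.6] j [ -19.    14.8  -40.7 -108.4  -33.9   28.5]
pierce ahead 0.0082  r 0.0856 a -125.2
237 [-0.01, -0.01, 0.002, -0.196, 0.2, -0.04]
239 [-0.01, -0.01, 0.002, -0.353, 0.421, -0.161]
241 [-0.01, -0.01, 0.002, -0.516, 0.634, -0.287]
243 [-0.01, -0.01, 0.002, -0.684, 0.841, -0.417]
245 [-0.01, -0.01, 0.002, -0.858, 1.04, -0.552]
tangential F 6.8 radial -3.5 ex -2.8  -> ram ~29 N (minus friction)
```

>>> arm_command([
  [0, 0, 0, -0.2, 0.2, -0.05, 1],
  [0, 0, 0, -0.35, 0.45, -0.15, 1],
  [0, 0, 0, -0.45, 0.55, -0.25, 1],
  [0, 0, 0, -0.45, 0.55, -0.25, 1],
])

```text
time_s: 17.05
tcp_pos: [0.4762, 0.0529, 0.1101]
ee_rot: [[-0.639, -0.16, 0.752], [0.113, 0.948, 0.298], [-0.76, 0.276, -0.588]]
wrist_force: [-1.1, -9.9, -9.4]
gripper_width: 0.008
gripper_force: 5.3
```

```bash
python3 o.py 241 243 245 247 249
```

```text
17.05 tcp [0.4762 0.0529 0.1101] F [-1.1 -9.9 -9.4] j [ -17.6   13.5  -40.3 -107.3  -32.4   26. ]
pierce ahead 0.0088  r 0.0858 a -121.7
241 [-0.013, -0.014, 0.002, -0.251, 0.221, -0.024]
243 [-0.013, -0.014, 0.002, -0.419, 0.427, -0.156]
245 [-0.013, -0.014, 0.002, -0.593, 0.626, -0.292]
247 [-0.013, -0.014, 0.002, -0.772, 0.817, -0.432]
249 [-0.013, -0.014, 0.002, -0.956, 0.999, -0.576]
tangential F 13.1 radial -3.2 ex -2.9  -> ram ~56 N (minus friction)
```

>>> arm_command([
  [0, 0, 0, -0.15, 0.2, -0.1, 1],
  [0, 0, 0, -0.3, 0.4, -0.25, 1],
  [0, 0, 0, -0.3, 0.4, -0.25, 1],
  [0, 0, 0, -0.3, 0.4, -0.25, 1],
  [0, 0, 0, -0.3, 0.4, -0.25, 1],
])

```text
time_s: 17.47
tcp_pos: [0.4748, 0.0552, 0.1139]
ee_rot: [[-0.641, -0.158, 0.751], [0.113, 0.948, 0.297], [-0.759, 0.275, -0.59]]
wrist_force: [-1.2, -9.9, -11.6]
gripper_width: 0.008
gripper_force: 6.2
```

```bash
python3 o.py 241 243
```

```text
17.4667 tcp [0.4748 0.0552 0.1139] F [ -1.2  -9.9 -11.6] j [ -16.6   12.6  -40.1 -106.4  -31.4   24. ]
pierce ahead 0.0100  r 0.0866 a -119.1
241 [-0.015, -0.016, 0.001, -0.085, -0.118, 0.232]
243 [-0.015, -0.016, 0.001, -0.252, 0.088, 0.1]
tangential F 14.8 radial -2.7 ex -2.9  -> ram ~64 N (minus friction)
```

>>> arm_command([
  [0, 0, 0, -0.15, 0.2, -0.05, 1],
  [0, 0, 0, -0.3, 0.4, -0.1, 1],
  [0, 0, 0, -0.3, 0.4, -0.1, 1],
  [0, 0, 0, -0.3, 0.4, -0.1, 1],
  [0, 0, 0, -0.3, 0.4, -0.1, 1],
])

```text
time_s: 17.88
tcp_pos: [0.4744, 0.0566, 0.1164]
ee_rot: [[-0.644, -0.155, 0.749], [0.112, 0.95, 0.292], [-0.757, 0.273, -0.594]]
wrist_force: [-1.6, -12.8, -13.6]
gripper_width: 0.006
gripper_force: 7.8
```

```bash
python3 o.py 241 243
```

```text
17.8833 tcp [0.4744 0.0566 0.1164] F [ -1.6 -12.8 -13.6] j [ -15.6   11.9  -39.8 -105.7  -30.2   22.3]
pierce ahead 0.0103  r 0.0868 a -117.2
241 [-0.02, -0.02, 0.001, 0.062, -0.326, 0.369]
243 [-0.02, -0.02, 0.001, -0.106, -0.121, 0.235]
tangential F 17.7 radial -4.7 ex -3.9  -> ram ~77 N (minus friction)
```

>>> arm_command([
  [0, 0, 0, -0.1, 0.15, -0.05, 1],
  [0, 0, 0, -0.2, 0.25, -0.05, 1],
  [0, 0, 0, -0.2, 0.25, -0.05, 1],
  [0, 0, 0, -0.2, 0.25, -0.05, 1],
  [0, 0, 0, -0.2, 0.25, -0.05, 1],
])

```text
time_s: 18.3
tcp_pos: [0.4741, 0.0575, 0.1177]
ee_rot: [[-0.646, -0.152, 0.748], [0.112, 0.951, 0.29], [-0.755, 0.271, -0.597]]
wrist_force: [-1.6, -16.8, -15.8]
gripper_width: 0.006
gripper_force: 9.0
```

```bash
python3 o.py 235 225 215 205 195 185 175 165
```

```text
18.3 tcp [0.4741 0.0575 0.1177] F [ -1.6 -16.8 -15.8] j [ -15.    11.4  -39.7 -105.3  -29.4   21.2]
pierce ahead 0.0105  r 0.0871 a -116.3
235 [-0.023, -0.022, 0.001, 0.596, -1.109, 0.829]
225 [-0.023, -0.022, 0.001, 1.24, -2.332, 1.36]
215 [-0.023, -0.022, 0.001, 1.706, -3.683, 1.755]
205 [-0.023, -0.022, 0.001, 1.978, -5.118, 2.0]
195 [-0.023, -0.022, 0.001, 2.049, -6.595, 2.089]
185 [-0.023, -0.022, 0.001, 1.917, -8.069, 2.019]
175 [-0.023, -0.022, 0.001, 1.586, -9.496, 1.792]
165 [-0.023, -0.022, 0.001, 1.065, -10.83, 1.414]
tangential F 21.4 radial -7.6 ex -4.6  -> ram ~93 N (minus friction)
```

>>> arm_command([
  [0, 0, 0, 0.3, -0.55, 0.4, 1],
  [0, 0, 0, 0.6, -1.1, 0.8, 1],
  [0, 0, 0, 1.25, -2.35, 1.35, 1],
  [0, 0, 0, 1.7, -3.7, 1.75, 1],
  [0, 0, 0, 2.0, -5.1, 2.0, 1],
  [0, 0, 0, 2.05, -6.6, 2.1, 1],
  [-0.02, -0.02, 0, 1.9, -8.05, 2.0, 1],
  [-0.02, -0.02, 0, 1.6, -9.5, 1.8, 1],
])

```text
time_s: 18.97
tcp_pos: [0.4977, -0.0188, 0.0744]
ee_rot: [[-0.619, -0.182, 0.764], [0.125, 0.937, 0.325], [-0.776, 0.297, -0.557]]
wrist_force: [0.4, -0.5, -0.7]
gripper_width: 0.004
gripper_force: 0.0
```

```bash
python3 o.py 170 163 156 149 142 135 128 121 114 107 100
```

```text
18.9667 tcp [ 0.4977 -0.0188  0.0744] F [ 0.4 -0.5 -0.7] j [ -29.5   23.6  -37.1 -104.3  -42.9   34.3]
pierce ahead -0.0018  r 0.0746 a 177.7
170 [0.019, 0.014, -0.001, 0.43, -1.377, -0.589]
163 [0.019, 0.014, -0.001, 0.008, -2.269, -0.911]
156 [0.019, 0.014, -0.001, -0.499, -3.09, -1.294]
149 [0.019, 0.014, -0.001, -1.084, -3.827, -1.732]
142 [0.019, 0.014, -0.001, -1.738, -4.469, -2.218]
135 [0.019, 0.014, -0.001, -2.452, -5.007, -2.745]
128 [0.019, 0.014, -0.001, -3.214, -5.434, -3.306]
121 [0.019, 0.014, -0.001, -4.014, -5.741, -3.892]
114 [0.019, 0.014, -0.001, -4.839, -5.926, -4.494]
107 [0.019, 0.014, -0.001, -5.677, -5.985, -5.103]
100 [0.019, 0.014, -0.001, -6.516, -5.917, -5.71]
tangential F 0.5 radial 0.7 ex 0.3  -> ram ~2 N (minus friction)
```

>>> arm_command([
  [0.02, 0.014, 0, 0.4, -1.4, -0.6, 1],
  [0.02, 0.014, 0, 0, -2.25, -0.9, 1],
  [0.02, 0.014, 0, -0.5, -3.1, -1.3, 1],
  [0.02, 0.014, 0, -1.1, -3.8, -1.75, 1],
  [0.02, 0.014, 0, -1.75, -4.45, -2.2, 1],
  [0.02, 0.014, 0, -2.45, -5.0, -2.75, 1],
  [0.02, 0.014, 0, -3.2, -5.4, -3.3, 1],
  [0.02, 0.014, 0, -4.0, -5.75, -3.9, 1],
])

```text
time_s: 19.63
tcp_pos: [0.5022, -0.0886, 0.111]
ee_rot: [[-0.63, -0.169, 0.758], [0.119, 0.943, 0.309], [-0.767, 0.285, -0.574]]
wrist_force: [-1.6, 2.4, -1.5]
gripper_width: 0.005
gripper_force: 1.5
```

```bash
python3 o.py 116 111 106 101 96 91 86 82
```

```text
19.6333 tcp [ 0.5022 -0.0886  0.111 ] F [-1.6  2.4 -1.5] j [-31.3  18.  -30.4 -88.6 -41.2  15.5]
pierce ahead 0.0080  r 0.0832 a 121.6
116 [0.001, -0.001, -0.0, -0.61, -0.351, -0.361]
111 [0.001, -0.001, -0.0, -1.199, -0.441, -0.802]
106 [0.001, -0.001, -0.0, -1.792, -0.466, -1.246]
101 [0.001, -0.001, -0.0, -2.385, -0.426, -1.69]
96 [0.001, -0.001, -0.0, -2.973, -0.322, -2.13]
91 [0.001, -0.001, -0.0, -3.551, -0.154, -2.563]
86 [0.001, -0.001, -0.0, -4.115, 0.076, -2.985]
82 [0.001, -0.001, -0.0, -4.554, 0.303, -3.313]
tangential F -2.7 radial -1.5 ex -1.1  -> ram ~-11 N (minus friction)
```

>>> arm_command([
  [0, 0, 0, -0.6, -0.35, -0.35, 1],
  [0, 0, 0, -1.2, -0.45, -0.8, 1],
  [0, 0, 0, -1.8, -0.45, -1.25, 1],
  [0, 0, 0, -2.4, -0.45, -1.7, 1],
  [0, 0, 0, -2.95, -0.3, -2.1, 1],
  [0, 0, 0, -3.55, -0.15, -2.55, 1],
  [0, 0, 0, -3.55, -0.15, -2.55, 1],
])

```text
time_s: 20.22
tcp_pos: [0.5065, -0.1026, 0.1539]
ee_rot: [[-0.627, -0.17, 0.76], [0.117, 0.944, 0.307], [-0.77, 0.281, -0.572]]
wrist_force: [-1.4, 0.1, -0.4]
gripper_width: 0.002
gripper_force: 0.5
```

```bash
python3 o.py 101 101,0.08
```

```text
20.2167 tcp [ 0.5065 -0.1026  0.1539] F [-1.4  0.1 -0.4] j [-29.2  12.8 -27.5 -80.7 -40.4   3.3]
pierce ahead 0.0056  r 0.0858 a 89.5
101 [-0.001, 0.002, 0.003, 1.356, -0.248, 0.874]
101,0.08 [-0.001, 0.002, 0.003, 1.34, -0.259, -7.126]
tangential F -0.4 radial -0.4 ex -1.3  -> ram ~-2 N (minus friction)
```

>>> arm_command([
  [0, 0, 0, 1.0, -0.2, 0.6, 1],
  [0, 0, 0, 1.0, -0.2, 0.2, 1],
  [0, 0, 0, 1.0, -0.2, -2.5, 1],
  [0, 0, 0, 1.0, -0.2, -5.5, 1],
  [0, 0, 0, 1.0, -0.2, -7.5, 1],
  [0, 0, 0, 1.0, -0.2, -7.5, 1],
  [0, 0, 0, 1.0, -0.2, -7.5, 1],
])

```text
time_s: 20.8
tcp_pos: [0.4443, -0.1276, 0.1891]
ee_rot: [[-0.625, -0.167, 0.762], [0.119, 0.945, 0.304], [-0.771, 0.281, -0.571]]
wrist_force: [0.4, 0.5, 0.2]
gripper_width: 0.004
gripper_force: 0.0
```

```bash
python3 o.py
python3 - <<'E'
from h import *
from station import *
S=capture("side");T=capture("top");pickle.dump((S,T),open("end.pkl","wb"))
a=cv2.resize(S["pixels"][130:240,290:430],(560,440),interpolation=cv2.INTER_CUBIC)
b=cv2.resize(T["pixels"][140:215,220:365],(560,290),interpolation=cv2.INTER_CUBIC)
cv2.imwrite("pics/end.png",np.vstack([a[:300],b]))
E
```

```text
20.8 tcp [ 0.4443 -0.1276  0.1891] F [0.4 0.5 0.2] j [-35.2   5.4 -30.1 -73.4 -45.9  -1.9]
pierce ahead 0.0873  r 0.0867 a 97.1
tangential F 0.1 radial -0.5 ex 0.5  -> ram ~0 N (minus friction)
```

View pics/end.png

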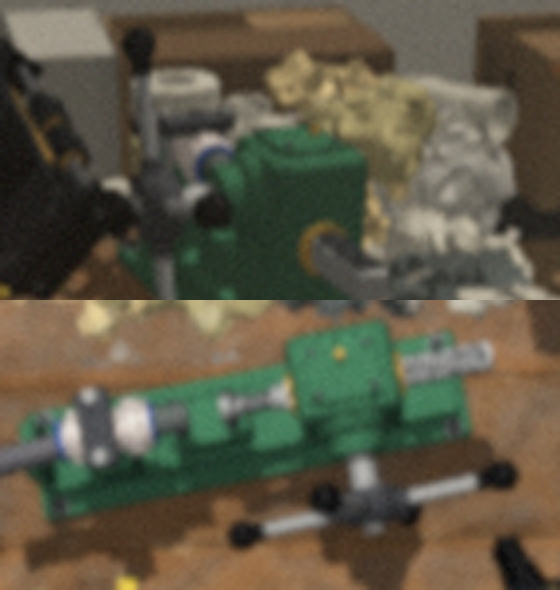

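The final view shows the stub seated in the coupling, with about 29 mm exposed ((150,418) to (187,415)). The ram nose at (222,408) is roughly 29 mm clear of it, and the gripper is touching nothing.

```bash
python3 -c "
from station import *
print(finish_job())"
```

```text
the job is handed in; nothing more can be done
None
```

I handed the job in: the stub was pressed home until it bottomed (about 33 mm deep in the pictures), with a final push of roughly 75–90 N estimated from the wrist force, and the ram was turned back to about 29 mm clear; no verdict came back.

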